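# Refill the swing-out flooring sample tray

## Task

Push the black sample tray round its pivot pin until it points along the yellow loading line, then slide every flooring sample lying on the counter fully home into the sleeve that bears its own colour. Finally push the loaded tray round the pin to point along the blue display line, with all samples still home; keep the tray's fork well seated round the pin, do not lift the tray, and leave the tin, tape and scraper where they are.

Things in the scene. Friction and masses are not known exactly. Their poses are not given: they have to be found in the camera images.
- tray: Flat loose black tray, 0.8 kg. Origin on the counter, on the pin's axis when the tray is seated; x to its back, sleeve mouths face -x, z up. Spans x -115 to +25 mm, y -86 to +86 mm, 24 mm high (back bar and fork 26). Flat upright side faces at y = -86 and +86. Fork at the middle of the back: slot 19 mm wide, open to +x, bottom at x = -9 mm, straddles the pin.
- mouth (a point): Middle of the tray's front, at the mouths (tray x = -110 mm, 12 mm up). Three sleeves side by side at tray y = +54 (oak), 0 (white), -54 mm (walnut), each with a colour swatch on its roof at the back; inside 44 mm wide, 18 mm high (3 to 21 mm above the counter), 88 mm deep (end at x = -22). Walls 10 mm, with rounded noses 5 mm ahead of the mouths; clear roof from x = -105 mm.
- pin (a point): Top part (40 mm up) of the fixed steel pivot pin standing on the counter, 16 mm in diameter, 45 mm high; the point is on its axis. The tray swings round it when pushed on a side face near the mouths; nothing but friction keeps the tray from creeping off the pin towards its mouth side.
- yellow_mark (a point): Middle of the yellow line (80 x 8 mm, painted on the counter, 185 mm from the pin, lying radially to the pin): the loading line. The tray is on it when the tray's -x axis (middle of its front edge) points along this line.
- blue_mark (a point): Middle of the blue line (same size, 185 mm from the pin, 54 degrees round the pin from the yellow one): the display line. The tray is on it when the tray's -x axis points along this line.
- oak (a point): Centre of the pale yellowish oak flooring sample: a flat board 115 x 40 x 12 mm, 0.05 kg, x along its length, z through its thickness, lying flat on the counter at the start. Either end may go in first. Absent in some starts.
- home_oak (a point): Where the centre of the oak sample is when it is fully home in its sleeve (+54 mm in the tray's y, x = -79.5 mm, 9 mm above the counter); the point turns with the tray. 27 mm of the sample then stand out of the mouth.
- white (a point): Centre of the white-oiled, nearly white flooring sample: a flat board 115 x 40 x 12 mm, 0.05 kg, x along its length, z through its thickness, lying flat on the counter at the start. Either end may go in first. Absent in some starts.
- home_white (a point): Where the centre of the white sample is when it is fully home in its sleeve (+0 mm in the tray's y, x = -79.5 mm, 9 mm above the counter); the point turns with the tray. 27 mm of the sample then stand out of the mouth.
- walnut (a point): Centre of the dark brown walnut flooring sample: a flat board 115 x 40 x 12 mm, 0.05 kg, x along its length, z through its thickness, lying flat on the counter at the start. Either end may go in first. Absent in some starts.
- home_walnut (a point): Where the centre of the walnut sample is when it is fully home in its sleeve (-54 mm in the tray's y, x = -79.5 mm, 9 mm above the counter); the point turns with the tray. 27 mm of the sample then stand out of the mouth.
- tin: Bystander: closed tin with a green label, 84 mm in diameter, 110 mm high; origin at the centre of its underside.
- tape: Bystander: roll of blue tape lying flat, 84 mm across, 25 mm high; origin at the centre of its underside.
- scraper: Bystander: flat scraper with a handle lying on the counter; origin under its middle.
Not all that is in view belongs to the job. Of the things that look like the tray, the larger one is meant.

How it is judged:
By the outcome, as a careful person would: the job done as asked, in the order asked, and still so for the second after the job is handed in, with the robot touching nothing.
Of sample_oak, sample_white, sample_walnut only 2 to 3 are there at a start; the rules pass over those that are not, and their reading is None.
At some moment in a run one of sample_oak, sample_white, sample_walnut may be knocked a few centimetres aside while the robot is not near it.
Once in a run the grip may slacken for a moment while it holds something.
It also fails if it takes over 210 s, if anything falls off the work surface, if the arm or the gripper's body presses on something with over 40 N, if the wrist force passes 120 N, or if a joint passes its speed limit or range.

## Robot

A 7-joint arm with a two-finger parallel gripper is mounted at the origin on the work surface. World frame = base frame: x ahead of the robot, y to its left, z up, the work surface at z = 0. Lengths are in m, angles in rad, forces in N, time in s.
With the tool pointing down it reaches from about 0.425 to 0.8 m from the base axis. Payload 8.3 kg.
Tool frame: the origin (TCP) lies midway between the tips of the shut fingers; the grasp point (between the pads) lies 19 mm behind it; z points along the fingers, y is the line along which they close (so a half turn about z gives the same grasp; the last joint's range is limited). The gripper opens to 85 mm and grips with 20 to 120 N. Pads are 22 mm wide; open, the fingers measure 114 mm over their backs; the gripper's body (76 mm by 85 mm) begins 54 mm behind the grasp point. The pads swing forward as they close: fully open they stand 13 mm farther back than shut.
Start: joints at [1.086, 0.383, 0.016, 1.37, -0.006, 1.388, -0.046], TCP at [0.256, -0.57, 0.231] pointing down, gripper open.
Joint ranges: [-2.95, 2.95], [-0.25, 2.06], [-1.52, 1.56], [0.18, 2.33], [-1.44, 4.58], [0.02, 2.06], [-3.01, 3.01]. Speed limits (rad/s): [2.39, 2.39, 3.01, 3.01, 3.14, 3.14, 3.14].

## Interface

Orientations are given as a unit quaternion [w, x, y, z].
In Python, from station import env gives the robot as it stands.
- The arm moves only by the tool move_arm, never from a script. Its arguments are lists of equal length, an entry for each row: "claw": the closure, from -1 (fully open) to 1 (shut); "xyz": the shift along the tool's x, y, z in cm, a list of three; "yaw": the turn about the tool's z in rad. A call has 1 to 10 rows; each row shifts and turns the commanded pose from where the row before left it, along the tool's axes as they then stand; what a row does not reach is not made up. A row lasts 1/10 s, in which the tool goes at most 50 mm and 8.59 degrees, less where a joint would pass 70% of its speed; a pose out of reach is approached as far as the arm can. A call is refused whole if a number of a shift passes 5 or a number of a turn 0.15, either way. A call with a gripper value outside its range is refused whole. The fingers move at their own pace and stop on an object; "squeeze" is the grip in N (left out, the last holds). Time passes only in rows, so rows that do not move let the fingers close. It gives the time, the measured TCP pose, the force, the opening and the grip force at its end, in the units of the state.
- env.sense(): the state, without advancing time (a new reading comes with each control period).
- env.get_image(name): name is "scene" or "top"; returns (picture, depth): 420x560x3 uint8, red, green, blue; 420x560 float32, m along the optical axis (not along the pixel's ray), 0 where there is no reading.
- env.camera_info(name): a dict with "mtx" (3x3 intrinsics, pixels), "dist" ([k1, k2, p1, p2, k3] as OpenCV has them; the pictures are not rectified), "R" (3x3) and "t" (3): a world point X has camera coordinates R X + t. Camera axes: x right, y down, z forward; pixel columns grow to the right and rows downward; lengths in m; the calibration is good to about 2 mm. A picture is of the moment at which its call begins. camera_info takes no time and is no camera call.
- env.finish_job(): hands the job in; it is judged then, once.
The state is a dict: "time": time; "joints": joint angles; "qd": joint speeds; "joint_efforts": joint torques, N m; "tool_pos": TCP position; "eef_rot": TCP orientation; "ft_force": force on the tool from outside, world axes, zero at the start; "ft_torque": the same for the moment, N m; "finger_gap": opening from 0.0 (shut) to 1.0 (fully open); "finger_force": force on a finger pad.
Only numpy, scipy, OpenCV 4.12 (cv2) and the standard library are available. Lean on these libraries where they do the work, as an engineer would, in place of code of your own. Each camera call takes 0.05 s, during which the arm holds its last target. There are 200 camera calls.

## Working session

There is one attempt and no reset: what is moved stays moved. The work goes in short steps, Python scripts to look and compute and a tool call to move; the robot and the scene stay as the last step left them, time stands still between calls to the robot, and variables do not carry over. Pictures are saved under pics/ and viewed, at most 14 in all, crops included, and the job is handed in when it is done.

Besides the shell and the picture viewer there is one more tool, called after "Request:" in YAML: its name, and indented under it one key for each argument. move_arm: Moves the arm, as the interface text tells. Its arguments: {"type":"object","properties":{"claw":{"type":"array"},"xyz":{"type":"array"},"yaw":{"type":"array"},"squeeze":{"type":"number"}},"required":["claw","xyz","yaw"]}

```bash
ls; mkdir -p pics
python3 - <<'E'
from station import env
import cv2,numpy as np
for n in("scene","top"):
    p,d=env.get_image(n); cv2.imwrite(f"pics/{n}0.png",p[...,::-1]); np.savez(f"{n}0.npz",p=p,d=d)
    c=env.camera_info(n); print(n,np.round(c["mtx"],1).tolist(),np.round(c["dist"],3),np.round(c["R"],3).tolist(),np.round(c["t"],3))
s=env.sense();print(s)
E
```

```text
pics
scene [[517.1, 0.0, 278.8], [0.0, 517.1, 213.4], [0.0, 0.0, 1.0]] [0.031 0.    0.    0.    0.   ] [[-0.888, 0.46, 0.01], [0.389, 0.762, -0.518], [-0.246, -0.456, -0.855]] [ 0.489 -0.208  1.577]
top [[439.2, 0.0, 277.5], [0.0, 439.2, 206.6], [0.0, 0.0, 1.0]] [-0.091  0.     0.     0.     0.   ] [[0.017, -1.0, 0.005], [-0.984, -0.017, -0.178], [0.178, -0.002, -0.984]] [0.03  0.601 1.247]
{'time': 0.1, 'joints': array([ 1.08611951,  0.38417294,  0.01636045,  1.37105223, -0.00629403,
        1.38815247, -0.04649728]), 'qd': array([-0.00023915, -0.00243729,  0.00099287, -0.00149295,  0.00145667,
        0.00140617,  0.00104076]), 'joint_efforts': array([ 2.67254516e-03, -6.29132366e+01,  8.47417172e-01, -3.72757816e+01,
        1.68674381e-02,  1.04103962e-02, -6.81471306e-05]), 'tool_pos': array([ 0.2557251 , -0.56980786,  0.23036553]), 'eef_rot': array([-8.46010692e-04,  9.77836513e-01,  2.09368098e-01, -1.93872496e-04]), 'ft_force': array([-0.15432128, -0.95208377,  0.4272237 ]), 'ft_torque': array([0.03922637, 0.0169984 , 0.01699996]), 'finger_force': 0.0, 'finger_gap': 1.001373806660709}
```

View pics/top0.png

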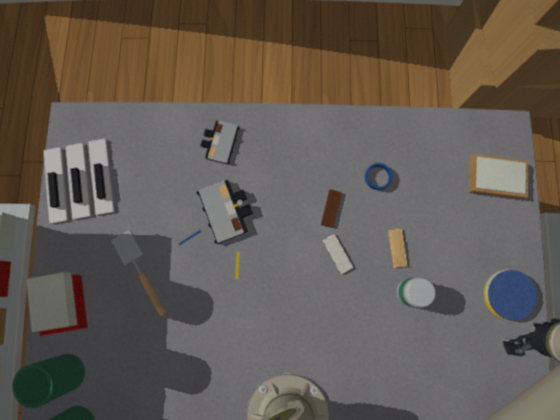

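View pics/scene0.png

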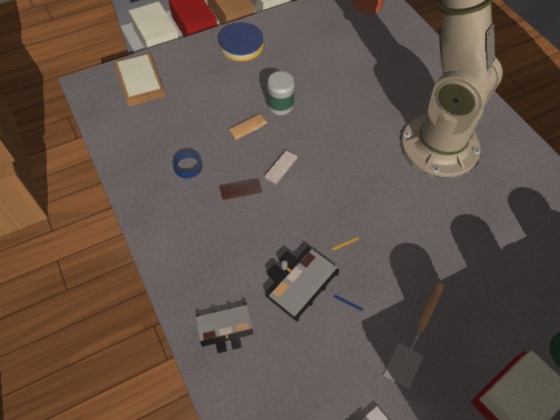

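The top view shows the large tray at (222,211) with the small decoy tray at (222,142). The pin is near (240,203), the yellow line at (238,265) and the blue line at (190,238). The samples are walnut (331,208), white (338,254) and oak (398,248). The scene view agrees: large tray (303,282), decoy (223,323), samples (240,189), (281,166) and (248,127).

Candidates: tray (222,211) or (222,142), so I take the larger at (222,211). For samples, the swatches on the trays and the board at (500,176) are not samples.

```bash
cat > h.py <<'E'
import cv2,numpy as np
from station import env
def rays(n,uv):
    c=env.camera_info(n); uv=np.asarray(uv,float).reshape(-1,1,2)
    q=cv2.undistortPoints(uv,np.array(c["mtx"]),np.array(c["dist"])).reshape(-1,2)
    R=np.array(c["R"]);t=np.array(c["t"])
    return -R.T@t,(np.c_[q,np.ones(len(q))]@R)
def plane(n,uv,z):
    o,d=rays(n,uv); return o+d*((z-o[2])/d[:,2])[:,None]
def proj(n,X):
    c=env.camera_info(n)
    return cv2.projectPoints(np.asarray(X,float).reshape(-1,1,3),cv2.Rodrigues(np.array(c["R"]))[0],np.array(c["t"]),np.array(c["mtx"]),np.array(c["dist"]))[0].reshape(-1,2)
def cloud(n,d):
    v,u=np.mgrid[:420,:560]; o,r=rays(n,np.c_[u.ravel(),v.ravel()])
    return (o+r*d.reshape(-1,1)).reshape(420,560,3)
def masks(p):
    H=cv2.cvtColor(p,cv2.COLOR_RGB2HSV).astype(int);h,s,v=H[...,0],H[...,1],H[...,2]
    return dict(yellow=(abs(h-22)<6)&(s>170)&(v>110),blue=(abs(h-110)<8)&(s>130)&(v>70),
      oak=(abs(h-16)<6)&(s>70)&(s<190)&(v>150),white=(s<50)&(v>150),walnut=((h<14)|(h>174))&(s>100)&(v<110))
def rect(P):  # long-axis rectangle in the plane, mm/deg
    (c,(w,l),a)=cv2.minAreaRect((P[:,:2]*1000).astype(np.float32))
    if w>l: a-=90; w,l=l,w
    return np.array(c),l,w,(a+90)%180
def find(n,p,name,z,roi):
    m=masks(p)[name].astype(np.uint8); x0,y0,x1,y1=roi
    k=np.zeros_like(m);k[y0:y1,x0:x1]=m[y0:y1,x0:x1]
    nn,lab,st,ce=cv2.connectedComponentsWithStats(k)
    if nn<2: return None
    i=1+st[1:,4].argmax(); v,u=np.nonzero(lab==i); P=plane(n,np.c_[u,v],z)
    c,l,w,a=rect(P); q=P[:,:2]*1000;cc=q.mean(0);ev=np.linalg.eigh(np.cov((q-cc).T))[1][:,1]
    return np.round(cc,1),round(np.degrees(np.arctan2(ev[1],ev[0]))%180,1),(round(l),round(w)),len(u),ce[i].round(1)
E
python3 - <<'E'
from h import *
R={"top":(100,100,460,330),"scene":(150,80,420,400)}
for n in R:
    f=np.load(n+"0.npz");p,d=f["p"],f["d"]
    for k,z in dict(yellow=0,blue=0,oak=.012,white=.012,walnut=.012).items():
        roi=R[n]
        if k in("oak","white","walnut"): roi=(290,180,440,275) if n=="top" else (200,100,310,210)
        if k in("yellow","blue"): roi=(150,220,300,300) if n=="top" else (325,230,370,315)
        print(n,k,find(n,p,k,z,roi))
    C=cloud(n,d); 
    print("floor z",np.round(np.nanpercentile(C[240:260,300:320,2],[5,50,95])*1000,1))
    roi=(190,170,265,250) if n=="top" else (255,240,345,325)
    x0,y0,x1,y1=roi;S=C[y0:y1,x0:x1].reshape(-1,3);D=d[y0:y1,x0:x1].ravel()>0
    t=D&(S[:,2]>.017)&(S[:,2]<.032); q=rect(S[t]); print("tray",t.sum(),q,S[t].mean(0))
    t=D&(S[:,2]>.034)&(S[:,2]<.055); print("pin",t.sum(),S[t].mean(0) if t.any() else 0)
    cv2.imwrite(f"pics/c_{n}.png",cv2.resize(p[y0:y1,x0:x1,::-1],None,fx=5,fy=5,interpolation=cv2.INTER_CUBIC))
a=cv2.imread("pics/c_top.png");b=cv2.imread("pics/c_scene.png");h=max(a.shape[0],b.shape[0])
pad=lambda i:cv2.copyMakeBorder(i,0,h-i.shape[0],0,0,0)
cv2.imwrite("pics/c.png",cv2.resize(np.hstack([pad(a),pad(b)]),(790,406)))
E
```

```text
top yellow (array([429.5, 159.8]), np.float64(178.3), (72, 6), 53, array([237., 265.]))
top blue (array([511.1, 308.3]), np.float64(123.7), (73, 5), 36, array([189.4, 237.1]))
top oak (array([ 489.8, -323.8]), np.float64(6.1), (114, 42), 491, array([396.9, 247.2]))
top white (array([ 468.4, -141.2]), np.float64(28.7), (114, 40), 490, array([337.1, 253.5]))
top walnut (array([ 606.7, -123.7]), np.float64(166.7), (111, 38), 439, array([331.1, 208.1]))
floor z [-5.2 -1.   3.3]
tray 2036 (array([598.01171875, 196.07170105]), 173.14675903320312, 139.23745727539062, 22.402578353881836) [0.59438744 0.20135992 0.02361709]
pin 24 [0.61469357 0.15395978 0.04225489]
scene yellow (array([432.5, 158.7]), np.float64(178.7), (74, 5), 49, array([344.8, 243.5]))
scene blue (array([512.4, 307.6]), np.float64(123.9), (72, 2), 39, array([348.3, 302.6]))
scene oak (array([ 493.1, -321.8]), np.float64(7.2), (117, 45), 415, array([247.4, 126.6]))
scene white (array([ 472.2, -140.1]), np.float64(28.9), (117, 42), 456, array([280.7, 166.7]))
scene walnut (array([ 644.4, -121.7]), np.float64(142.8), (71, 44), 151, array([229.8, 193.7]))
floor z [-2.2  4.5 29. ]
tray 2735 (array([599.98016357, 194.68702698]), 174.76803588867188, 140.80328369140625, 22.328523635864258) [0.60030977 0.20307789 0.02518954]
pin 40 [0.61961375 0.15763137 0.04348785]
```

View pics/c.png

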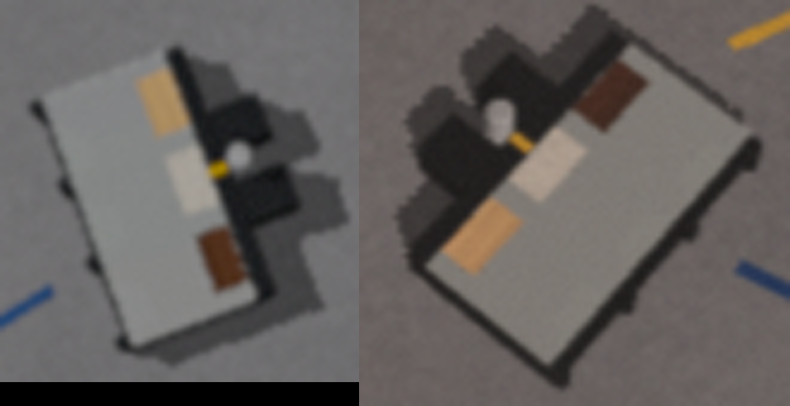

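Both crops show the same tray, with oak, white and walnut swatches and the fork round the pin. From the measurements:

| Item | Value |
|---|---|
| Tray heading | about 112.4° |
| Pin | (616,155) mm |
| Yellow line heading | about 178.4° |
| Blue line heading | about 124.4° |

I'll push on the oak-side face.

Request:
move_arm:
  claw: [1, 1, 1, 1, 1, 1, 1, 1, 1, 1]
  xyz:
    - [3.8, -3.0, 0]
    - [3.8, -3.0, 0]
    - [3.8, -3.0, 0]
    - [3.8, -3.0, 0]
    - [3.8, -3.0, 0]
    - [3.8, -3.0, 0]
    - [3.8, -3.0, 0]
    - [3.8, -3.0, 0]
    - [3.8, -3.0, 0]
    - [3.8, -3.0, 0]
  yaw: [0, 0, 0, 0, 0, 0, 0, 0, 0, 0]

```text
time: 1.1
tool_pos: [0.4801, -0.139, 0.2312]
eef_rot: [-0.0, 0.978, 0.209, -0.0]
ft_force: [0.9, -0.3, 0.5]
finger_gap: -0.001
finger_force: 0.0
```

```bash
cat >> h.py <<'E'
PIN=np.array([616.2,155.])
def tool():
    s=env.sense();w,x,y,z=s["eef_rot"]
    ax=np.degrees(np.arctan2(2*(x*y+w*z),1-2*(y*y+z*z)))
    return s,np.array(s["tool_pos"])*1000,ax
def to(x,y,z,axdeg):
    s,p,a=tool(); d=np.array([x,y,z])-p;c,t=np.cos(np.radians(a)),np.sin(np.radians(a))
    dy=(a-axdeg+180)%360-180
    print("t %.1f pos %s ax %.1f f %s gap %.3f ff %.1f"%(s["time"],p.round(1),a,np.round(s["ft_force"],1),s["finger_gap"],s["finger_force"]),"j",np.round(s["joints"],2))
    print("  delta cm",np.round([(d[0]*c+d[1]*t)/10,(d[0]*t-d[1]*c)/10,-d[2]/10],2),"yaw",round(np.radians(dy),3))
def tray2w(tx,ty,th):  # th = heading of tray -x, deg
    t=np.radians(th-180);return PIN+np.array([tx*np.cos(t)-ty*np.sin(t),tx*np.sin(t)+ty*np.cos(t)])
E
python3 -c "
from h import *
q=tray2w(-92,110,112.4);print(q);to(*q,150,22.4)"
```

```text
[682.84158907 281.97597649]
t 1.1 pos [ 480.1 -139.   231.2] ax 24.2 f [ 0.9 -0.3  0.5] gap -0.001 ff 0.0 j [ 0.52  0.13 -0.34  1.69  0.04  1.32 -0.97]
  delta cm [ 35.73 -30.12   8.12] yaw 0.031
```

Request:
move_arm:
  claw: [1, 1, 1, 1, 1, 1, 1, 1, 1, 1]
  xyz:
    - [3.6, -3.0, 0]
    - [3.6, -3.0, 0]
    - [3.6, -3.0, 0]
    - [3.6, -3.0, 0]
    - [3.6, -3.0, 0]
    - [3.6, -3.0, 0]
    - [3.6, -3.0, 0]
    - [3.6, -3.0, 0]
    - [3.6, -3.0, 0]
    - [3.3, -3.1, 0]
  yaw: [0, 0, 0, 0, 0, 0, 0, 0, 0, 0.03]

```text
time: 2.1
tool_pos: [0.6829, 0.281, 0.2304]
eef_rot: [0.0, 0.981, 0.194, -0.0]
ft_force: [-0.1, -0.0, 0.3]
finger_gap: -0.001
finger_force: 0.0
```

```bash
python3 -c "
from h import *
q=tray2w(-92,110,112.4);print(q);to(*q,8,22.4)"
```

```text
[682.84158907 281.97597649]
t 2.1 pos [682.9 281.  230.4] ax 22.4 f [-0.1 -0.   0.3] gap -0.001 ff 0.0 j [-0.2   0.7  -0.47  0.95  0.29  1.55 -1.76]
  delta cm [ 0.03 -0.09 22.24] yaw -0.0
```

Request:
move_arm:
  claw: [1, 1, 1, 1, 1, 1, 1, 1, 1, 1]
  xyz:
    - [0, -0.1, 4]
    - [0, 0, 4]
    - [0, 0, 4]
    - [0, 0, 4]
    - [0, 0, 3]
    - [0, 0, 2]
    - [0, 0, 1.2]
    - [-0.4, 0, 0]
    - [-0.3, 0, 0]
    - [-0.2, 0, 0]
  yaw: [0, 0, 0, 0, 0, 0, 0, 0, 0, 0]

```text
time: 3.1
tool_pos: [0.6742, 0.2778, 0.0113]
eef_rot: [-0.0, 0.981, 0.195, 0.001]
ft_force: [0.2, 0.0, -0.0]
finger_gap: -0.0
finger_force: 0.0
```

Request:
move_arm:
  claw: [1, 1, 1, 1, 1, 1]
  xyz:
    - [-0.1, 0, 0]
    - [-0.1, 0, 0]
    - [-0.1, 0, 0]
    - [-0.1, 0, 0]
    - [-0.1, 0, 0]
    - [0, 0, 0]
  yaw: [0, 0, 0, 0, 0, 0]

```text
time: 3.7
tool_pos: [0.6694, 0.2761, 0.0099]
eef_rot: [-0.0, 0.981, 0.195, 0.001]
ft_force: [3.7, 2.3, -0.2]
finger_gap: 0.004
finger_force: 2.0
```

```bash
python3 -c "
from h import *
q=tray2w(-92,97,112.4);print(q);to(*q,8,22.4)"
```

```text
[670.82249064 277.0220616 ]
t 3.7 pos [669.4 276.1   9.9] ax 22.5 f [ 3.7  2.3 -0.2] gap 0.004 ff 2.0 j [-0.17  0.81 -0.44  1.27  0.35  1.13 -1.82]
  delta cm [ 0.16 -0.04  0.19] yaw 0.001
```

Request:
move_arm:
  claw: [1, 1, 1, 1, 1, 1, 1, 1, 1, 1]
  xyz:
    - [-0.77, -0.75, 0]
    - [-0.77, -0.75, 0]
    - [-0.77, -0.75, 0]
    - [-0.77, -0.75, 0]
    - [-0.77, -0.75, 0]
    - [-0.77, -0.75, 0]
    - [-0.77, -0.75, 0]
    - [-0.77, -0.75, 0]
    - [-0.77, -0.75, 0]
    - [0, 0, 0]
  yaw: [-0.08, -0.08, -0.08, -0.08, -0.08, -0.08, -0.08, -0.08, -0.08, 0]

```text
time: 4.7
tool_pos: [0.5731, 0.2813, 0.0094]
eef_rot: [-0.0, 0.849, 0.529, -0.001]
ft_force: [0.0, 1.6, -0.8]
finger_gap: 0.001
finger_force: 0.3
```

```bash
cat >> h.py <<'E'
def trayfit(sv=None):
    out=[]
    for n in("top","scene"):
        p,d=env.get_image(n); C=cloud(n,d); X=C[...,:2]*1000
        r=np.linalg.norm(X-PIN,axis=-1)
        t=(d>0)&(C[...,2]>.017)&(C[...,2]<.032)&(r<150)
        k=cv2.morphologyEx(t.astype(np.uint8),cv2.MORPH_OPEN,np.ones((3,3)))
        nn,lab,st,_=cv2.connectedComponentsWithStats(k); k=lab==1+st[1:,4].argmax()
        c,l,w,a=rect(C[k]); 
        cand=[b for b in (a+90,a+270)]
        e=min(cand,key=lambda b:np.linalg.norm(c+45*np.array([-np.cos(np.radians(b)),-np.sin(np.radians(b))])-PIN))
        u=np.array([np.cos(np.radians(e)),np.sin(np.radians(e))])
        print(n,"tray heading %.1f size %.0f x %.0f origin %s"%(e%360,l,w,(c-45*u).round(1)))
        if sv: cv2.imwrite(f"pics/{sv}_{n}.png",p[...,::-1]); np.savez(f"{sv}_{n}.npz",p=p,d=d)
E
python3 -c "
from h import *
trayfit('a');q=tray2w(-92,97,112.4+41.25);to(*q,10,22.4+41.25)"
```

```text
top tray heading 137.8 size 180 x 88 origin [628.2 123.4]
scene tray heading 152.3 size 173 x 97 origin [632.9 143. ]
t 4.8 pos [574.3 280.7   9.2] ax 63.6 f [ 1.  -0.9  0.3] gap 0.002 ff 0.0 j [-0.07  0.69 -0.62  1.54  0.44  1.05 -1.27]
  delta cm [ 0.3   0.13 -0.08] yaw -0.002
```

Request:
move_arm:
  claw: [1, 1, 1, 1, 1, 1, 1, 1, 1, 1]
  xyz:
    - [-0.47, -0.45, 0]
    - [-0.47, -0.45, 0]
    - [-0.47, -0.45, 0]
    - [-0.47, -0.45, 0]
    - [-0.47, -0.45, 0]
    - [-0.47, -0.45, 0]
    - [-0.47, -0.45, 0]
    - [-0.28, -0.28, 0]
    - [0, 0, 0]
    - [0, 0, 0]
  yaw: [-0.05, -0.05, -0.05, -0.05, -0.05, -0.05, -0.05, -0.03, 0, 0]

```text
time: 5.8
tool_pos: [0.5316, 0.2569, 0.0092]
eef_rot: [-0.0, 0.735, 0.678, -0.0]
ft_force: [-0.0, 0.9, 0.4]
finger_gap: 0.003
finger_force: 0.6
```

```bash
python3 -c "
from h import *
q=tray2w(-92,97,175.4);to(*q,10,86.5)"
```

```text
t 5.8 pos [531.6 256.9   9.2] ax 85.4 f [-0.   0.9  0.4] gap 0.003 ff 0.6 j [ 0.03  0.63 -0.72  1.69  0.48  1.01 -0.94]
  delta cm [ 0.22  0.05 -0.08] yaw -0.02
```

Request:
move_arm:
  claw: [1, 1, 1, 1, 1, 1, 1, 1, 1, 1]
  xyz:
    - [0.5, 0, 0]
    - [2, 0, 0]
    - [4, 0, 0]
    - [0, 0, -3]
    - [0, 0, -4]
    - [4, 0, -4]
    - [4, 0, -2]
    - [4, 0, 0]
    - [0, 0, 0]
    - [0, 0, 0]
  yaw: [0, 0, 0, 0, 0, 0, 0, 0, 0, 0]

```text
time: 6.8
tool_pos: [0.5449, 0.4382, 0.134]
eef_rot: [-0.0, 0.734, 0.679, -0.0]
ft_force: [0.1, -0.6, -0.2]
finger_gap: 0.002
finger_force: 0.0
```

```bash
python3 -c "
from h import *
trayfit('b')"
```

```text
top tray heading 175.5 size 173 x 138 origin [612.8 154. ]
scene tray heading 175.3 size 175 x 140 origin [614.8 152.5]
```

View pics/b_top.png

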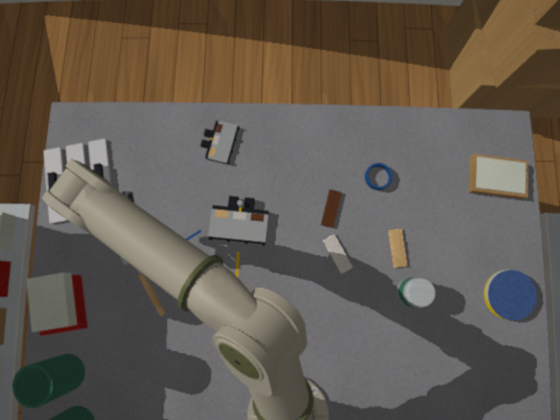

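Image b: the tray at (239,225) points almost down, close to the yellow line, and it needs about 3° more.

```bash
python3 -c "
from h import *
q=tray2w(-92,103,175.4);to(*q,10,88.4)
q=tray2w(-92,95,178.5);print(q,tray2w(-92,103,175.4))"
```

```text
t 6.9 pos [546.3 435.5 134.1] ax 85.4 f [ 1.  -0.3  1.1] gap -0.002 ff 0.0 j [-0.28  0.71 -0.74  1.24  0.47  1.36 -1.08]
  delta cm [-17.1    0.02  12.41] yaw -0.053
[526.71833619 252.37572512] [532.75683239 265.04652552]
```

Request:
move_arm:
  claw: [1, 1, 1, 1, 1, 1, 1, 1, 1, 1]
  xyz:
    - [-4, 0, 0]
    - [-4, 0, 0]
    - [-4, 0, 2]
    - [-2.5, 0, 4]
    - [-2, 0, 4]
    - [0, 0, 2.4]
    - [-0.6, -0.0, 0]
    - [-0.3, -0.2, 0]
    - [-0.2, -0.2, 0]
    - [-0.2, -0.2, 0]
  yaw: [-0.05, 0, 0, 0, 0, 0, 0, 0, 0, 0]

```text
time: 7.9
tool_pos: [0.5333, 0.2599, 0.0126]
eef_rot: [0.0, 0.717, 0.697, 0.001]
ft_force: [-0.4, -0.0, 0.7]
finger_gap: 0.0
finger_force: 0.0
```

```bash
python3 -c "
from h import *
q=tray2w(-92,95,178.5);to(*q,10,88.4)"
```

```text
t 7.9 pos [533.3 259.9  12.6] ax 88.4 f [-0.4 -0.   0.7] gap 0.000 ff 0.0 j [ 0.04  0.63 -0.74  1.68  0.49  1.02 -0.89]
  delta cm [-0.78 -0.64  0.26] yaw -0.001
```

Request:
move_arm:
  claw: [1, 1, 1, 1, 1, 1, 1, 1, 1, 1]
  xyz:
    - [-0.2, -0.2, 0.2]
    - [-0.2, -0.1, 0]
    - [-0.2, -0.1, 0]
    - [-0.2, -0.1, 0]
    - [0, 0, 0]
    - [0, 0, 0]
    - [0.8, 0, 0]
    - [4, 0, 0]
    - [3, 0, -4]
    - [4, 0, -4]
  yaw: [0, 0, 0, 0, 0, 0, 0, 0, 0, 0]

```text
time: 8.9
tool_pos: [0.5302, 0.3644, 0.084]
eef_rot: [0.0, 0.718, 0.696, -0.002]
ft_force: [1.4, 1.6, -0.5]
finger_gap: 0.001
finger_force: 0.0
```

Request:
move_arm:
  claw: [1, 1, 1, 1, 1]
  xyz:
    - [4, 0, -2]
    - [2, 0, 0]
    - [0, 0, 0]
    - [0, 0, 0]
    - [0, 0, 0]
  yaw: [0, 0, 0, 0, 0]

```text
time: 9.4
tool_pos: [0.5329, 0.4227, 0.1031]
eef_rot: [0.001, 0.718, 0.696, -0.001]
ft_force: [0.8, -0.1, 0.6]
finger_gap: 0.005
finger_force: 0.0
```

```bash
cat > m.py <<'E'
from h import *
trayfit('c')
R=dict(top=[(290,180,440,275)]*3,scene=[(200,100,310,210)]*3)
for n in("top","scene"):
    f=np.load(f"c_{n}.npz")
    for k in("oak","white","walnut"): print(n,k,find(n,f["p"],k,.012,(290,180,440,275) if n=="top" else (200,90,310,210)))
E
python3 m.py
```

```text
top tray heading 177.8 size 173 x 140 origin [612.7 153.5]
scene tray heading 177.8 size 175 x 139 origin [616.3 152.5]
top oak (array([ 529.1, -292.9]), np.float64(6.7), (113, 41), 480, array([386.5, 234.2]))
top white (array([ 489.2, -132.2]), np.float64(40.3), (84, 40), 286, array([334.1, 246.5]))
top walnut (array([ 606.7, -123.6]), np.float64(166.8), (111, 38), 440, array([331.1, 208.2]))
scene oak (array([ 533.1, -291.6]), np.float64(7.2), (114, 46), 425, array([239.8, 138. ]))
scene white (array([ 492.3, -131.3]), np.float64(41.3), (88, 41), 260, array([276. , 171.4]))
scene walnut (array([ 640.2, -121.2]), np.float64(148.3), (82, 44), 184, array([231.2, 193.2]))
```

Oak has been knocked to about (531,-292). Tray heading is 177.8°, so it is on the yellow line within about 0.6°. White goes first, so I'll move over to it.

```bash
python3 -c "
from h import *
to(448,-153,100,28.8)"
```

```text
t 9.5 pos [533.1 422.8 103.5] ax 88.2 f [-0.6  0.5 -0.4] gap 0.001 ff 0.0 j [-0.25  0.7  -0.75  1.34  0.48  1.28 -1.04]
  delta cm [-57.81  -6.72   0.35] yaw 1.037
```

Request:
move_arm:
  claw: [1, 1, 1, 1, 1, 1, 1, 1, 1, 1]
  xyz:
    - [-4.8, -0.6, 0]
    - [-4.8, -0.6, 0]
    - [-4.8, -0.6, 0]
    - [-4.8, -0.6, 0]
    - [-4.8, -0.6, 0]
    - [-4.8, -0.6, 0]
    - [-4.8, -0.6, 0]
    - [-4.8, -0.6, 0]
    - [-4.8, -0.6, 0]
    - [-4.8, -0.6, 0]
  yaw: [0, 0, 0, 0, 0, 0, 0, 0, 0, 0]

```text
time: 10.5
tool_pos: [0.4574, -0.0564, 0.1042]
eef_rot: [0.0, 0.718, 0.696, -0.0]
ft_force: [0.2, -0.8, -0.1]
finger_gap: 0.001
finger_force: 0.0
```

Request:
move_arm:
  claw: [-1, -1, -1, -1, -1, -1, -1, -1, -1, -1]
  xyz:
    - [-4.8, -0.6, 0]
    - [-4.8, -0.6, 0]
    - [0, 0, 0]
    - [0, 0, 0]
    - [0, 0, 0]
    - [0, 0, 0]
    - [0, 0, 0]
    - [0, 0, 0]
    - [0, 0, 0]
    - [0, 0, 0]
  yaw: [0.13, 0.13, 0.13, 0.13, 0.13, 0.13, 0.13, 0.13, 0, 0]

```text
time: 11.5
tool_pos: [0.4372, -0.1481, 0.104]
eef_rot: [0.0, 0.968, 0.25, -0.0]
ft_force: [0.3, -0.2, 0.0]
finger_gap: 0.999
finger_force: 0.0
```

```bash
python3 -c "
from h import *
to(448,-153,0,28.8)"
```

```text
t 11.5 pos [ 437.2 -148.1  104. ] ax 28.9 f [ 0.3 -0.2  0. ] gap 0.999 ff 0.0 j [ 0.79  0.19 -0.58  1.95  0.12  1.04 -0.91]
  delta cm [ 0.71  0.95 10.4 ] yaw 0.002
```

Request:
move_arm:
  claw: [-1, -1, -1, -1, -1, 0.2, 0.6, 0.6, 0.6, 0.6]
  xyz:
    - [0.7, 0.95, 3]
    - [0, 0, 3]
    - [0, 0, 2.5]
    - [0, 0, 1.9]
    - [0, 0, 0]
    - [0, 0, 0]
    - [0, 0, 0]
    - [0, 0, 0]
    - [0, 0, 0]
    - [0, 0, 0]
  yaw: [0, 0, 0, 0, 0, 0, 0, 0, 0, 0]
  squeeze: 50

```text
time: 12.5
tool_pos: [0.4492, -0.1531, 0.0014]
eef_rot: [0.001, 0.969, 0.248, 0.001]
ft_force: [-1.8, -0.0, 7.2]
finger_gap: 0.454
finger_force: 50.2
```

```bash
python3 -c "
from h import *
to(448,-153,0,28.8)"
```

```text
t 12.5 pos [ 449.2 -153.1    1.4] ax 28.8 f [-1.8 -0.   7.2] gap 0.454 ff 50.2 j [ 0.73  0.37 -0.54  2.01  0.26  0.82 -1.02]
  delta cm [-0.1  -0.07  0.14] yaw -0.001
```

```bash
sed -i 's/PIN=np.array(\[616.2,155.\])/PIN=np.array([615.8,154.3])/' h.py; python3 -c "
from h import *
q=tray2w(-208,0,177.9);print(q);to(*q,16,28.8)"
```

```text
[407.93969409 161.92189141]
t 12.5 pos [ 449.2 -153.1    1.4] ax 28.8 f [-1.8 -0.   7.2] gap 0.454 ff 50.2 j [ 0.73  0.37 -0.54  2.01  0.26  0.82 -1.02]
  delta cm [ 11.54 -29.6   -1.46] yaw -0.001
```

Request:
move_arm:
  claw: [0.6, 0.6, 0.6, 0.6, 0.6, 0.6, 0.6, 0.6, 0.6, 0.6]
  xyz:
    - [0, 0, -1.5]
    - [0, 0, 0]
    - [0, 0, 0]
    - [0, 0, 0]
    - [0, 0, 0]
    - [-0.6, -3.5, 0]
    - [-0.6, -3.5, 0]
    - [-0.6, -3.5, 0]
    - [-0.6, -3.5, 0]
    - [-0.6, -3.5, 0]
  yaw: [0, 0.135, 0.135, 0.135, 0.135, 0, 0, 0, 0, 0]

```text
time: 13.5
tool_pos: [0.4251, 0.0246, 0.0158]
eef_rot: [0.0, 1.0, -0.019, 0.001]
ft_force: [0.4, 0.1, -0.3]
finger_gap: 0.451
finger_force: 50.6
```

Request:
move_arm:
  claw: [0.6, 0.6, 0.6, 0.6, 0.6, 0.6]
  xyz:
    - [-0.6, -3.5, 0]
    - [-0.6, -3.5, 0]
    - [-0.6, -3.5, 0]
    - [-0.4, -3.3, 0]
    - [0, 0, 0]
    - [0, 0, 0]
  yaw: [0, 0, 0, 0, 0, 0]

```text
time: 14.1
tool_pos: [0.4084, 0.1628, 0.0155]
eef_rot: [-0.0, 1.0, -0.018, 0.0]
ft_force: [0.3, -0.8, -1.9]
finger_gap: 0.455
finger_force: 33.0
```

```bash
cat > v.py <<'E'
from h import *
import sys
tag=sys.argv[1];th=float(sys.argv[2]);P=[]
for n in("top","scene"):
    p,d=env.get_image(n);np.savez(f"{tag}_{n}.npz",p=p,d=d)
    u,v=proj(n,[[.47,.155,.02]])[0].astype(int); k=p[v-55:v+45,u-65:u+65,::-1]
    P.append(cv2.resize(k,None,fx=3,fy=3,interpolation=cv2.INTER_CUBIC))
cv2.imwrite(f"pics/{tag}.png",np.hstack(P)); 
q=tray2w(-208,0,th);to(*q,16,th-180)
E
python3 v.py w1 177.9
```

```text
t 14.2 pos [408.6 161.1  15.3] ax -2.2 f [-0.5 -0.2 -0.5] gap 0.458 ff 33.0 j [ 0.12  0.3  -0.63  2.08  0.24  0.83 -2.26]
  delta cm [-0.07 -0.08 -0.07] yaw -0.003
```

View pics/w1.png

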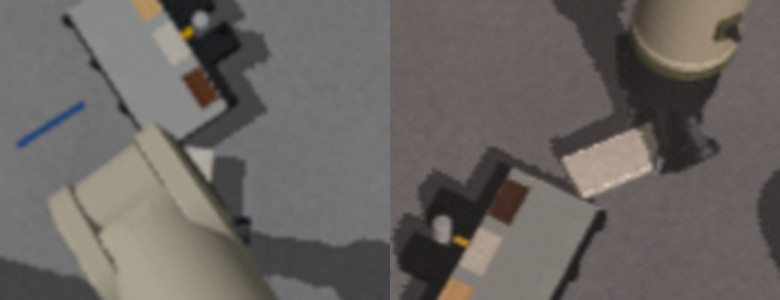

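Crop w1: while travelling, the board's front caught the tray and swung it back clockwise; the tray now sits at the upper left of the crop and the board lies on its walnut side. I'll set the board down to the side and push the tray back to the yellow line.

Request:
move_arm:
  claw: [0.6, 0.6, 0.6, 0.6, 0.6, 0.6, 0.6, -1, -1, -1]
  xyz:
    - [0, 3, 0]
    - [0, 4, 0]
    - [0, 4, 0]
    - [0, 4, 0]
    - [0, 3, 0]
    - [0, 0, 1.35]
    - [0, 0, 0]
    - [0, 0, 0]
    - [0, 0, 0]
    - [0, 0, -4]
  yaw: [0, 0, 0, 0, 0, 0, 0, 0, 0, 0]

```text
time: 15.2
tool_pos: [0.398, -0.017, 0.0388]
eef_rot: [-0.001, 1.0, -0.018, -0.004]
ft_force: [0.5, -0.5, -0.0]
finger_gap: 0.936
finger_force: 0.0
```

```bash
python3 -c "
from h import *
trayfit('d')
for n in('top','scene'):
    p=np.load(f'd_{n}.npz')['p'];u,v=proj(n,[[.44,-.02,.01]])[0].astype(int); print(n,find(n,p,'white',.012,(u-45,v-35,u+45,v+35)))
to(500,400,110,0)"
```

```text
top tray heading 124.6 size 173 x 139 origin [613.1 157.3]
scene tray heading 124.4 size 175 x 140 origin [615.  156.2]
top (array([368.3, -25.9]), np.float64(2.1), (65, 47), 265, array([298.5, 286.6]))
scene (array([437. , -17.3]), np.float64(177.2), (105, 45), 422, array([311.7, 193.3]))
t 15.3 pos [404.2 -16.9  45.2] ax -2.1 f [ 1.6 -0.3  0.4] gap 0.999 ff 0.0 j [ 0.49  0.15 -0.56  2.15  0.1   0.87 -1.74]
  delta cm [  8.06 -42.01  -6.48] yaw -0.036
```

```bash
python3 -c "
from h import *
q=tray2w(-92,104,124.5);print(q);to(*q,110,34.5)"
```

```text
[649.39974982 289.02585799]
t 15.3 pos [404.2 -16.9  45.2] ax -2.1 f [ 1.6 -0.3  0.4] gap 0.999 ff 0.0 j [ 0.49  0.15 -0.56  2.15  0.1   0.87 -1.74]
  delta cm [ 23.39 -31.46  -6.48] yaw -0.638
```

Request:
move_arm:
  claw: [1, 1, 1, 1, 1, 1, 1, 1, 1, 1]
  xyz:
    - [0, 0, -4]
    - [0, 0, -2.5]
    - [2.9, -3.9, 0]
    - [2.9, -3.9, 0]
    - [2.9, -3.9, 0]
    - [2.9, -3.9, 0]
    - [2.9, -3.9, 0]
    - [2.9, -3.9, 0]
    - [2.9, -3.9, 0]
    - [2.9, -3.9, 0]
  yaw: [0, 0, 0, 0, 0, 0, 0, 0, 0, 0]

```text
time: 16.3
tool_pos: [0.6459, 0.2873, 0.1064]
eef_rot: [0.0, 1.0, -0.019, 0.0]
ft_force: [-0.0, 0.4, 1.0]
finger_gap: -0.002
finger_force: 0.0
```

Request:
move_arm:
  claw: [1, 1, 1, 1, 1, 1, 1]
  xyz:
    - [0, 0, 0]
    - [0, 0, 0]
    - [0, 0, 0]
    - [0, 0, 0]
    - [0, 0, 0]
    - [0, 0, 0]
    - [0, 0, 0]
  yaw: [-0.13, -0.13, -0.13, -0.13, -0.12, 0, 0]

```text
time: 17.0
tool_pos: [0.6449, 0.2856, 0.1065]
eef_rot: [-0.0, 0.955, 0.295, -0.0]
ft_force: [-0.1, -0.6, 0.7]
finger_gap: 0.001
finger_force: 0.0
```

```bash
python3 -c "
from h import *
q=tray2w(-92,104,124.5);print(q);to(*q,10,34.5)"
```

```text
[649.39974982 289.02585799]
t 17.0 pos [644.9 285.6 106.5] ax 34.3 f [-0.1 -0.6  0.7] gap 0.001 ff 0.0 j [-0.04  0.74 -0.72  1.25  0.48  1.32 -1.71]
  delta cm [ 0.57 -0.03  9.65] yaw -0.003
```

Request:
move_arm:
  claw: [1, 1, 1, 1, 1, 1, 1, 1, 1, 1]
  xyz:
    - [0.6, 0, 4]
    - [0, 0, 4]
    - [0, 0, 1.7]
    - [-0.4, 0, 0]
    - [-0.4, 0, 0]
    - [-0.4, -0.4, 0]
    - [-0.77, -0.74, 0]
    - [-0.77, -0.74, 0]
    - [-0.77, -0.74, 0]
    - [-0.77, -0.74, 0]
  yaw: [0, 0, 0, 0, 0, -0.04, -0.08, -0.08, -0.08, -0.08]

```text
time: 18.0
tool_pos: [0.596, 0.2868, 0.0123]
eef_rot: [-0.0, 0.885, 0.465, 0.002]
ft_force: [1.2, 1.9, -0.8]
finger_gap: -0.002
finger_force: 1.3
```

```bash
python3 -c "
from h import *
q=tray2w(-92,95,178.8);print(q);to(*q,10,88.8)
s,p,a=tool();to(*tray2w(-92,95,a+90),10,a)"
```

```text
[525.80970701 251.20586756]
t 18.0 pos [596.  286.8  12.3] ax 55.4 f [ 1.2  1.9 -0.8] gap -0.002 ff 1.3 j [ 0.01  0.78 -0.78  1.48  0.58  1.12 -1.47]
  delta cm [-6.91 -3.76  0.23] yaw -0.583
t 18.0 pos [596.  286.8  12.3] ax 55.4 f [ 1.2  1.9 -0.8] gap -0.002 ff 1.3 j [ 0.01  0.78 -0.78  1.48  0.58  1.12 -1.47]
  delta cm [-0.28 -0.05  0.23] yaw 0.0
```

Request:
move_arm:
  claw: [1, 1, 1, 1, 1, 1, 1, 1, 1, 1]
  xyz:
    - [-0.6, -0.56, 0.1]
    - [-0.6, -0.56, 0]
    - [-0.6, -0.56, 0]
    - [-0.6, -0.56, 0]
    - [-0.6, -0.56, 0]
    - [-0.57, -0.55, 0]
    - [-0.57, -0.55, 0]
    - [-0.57, -0.55, 0]
    - [-0.57, -0.55, 0]
    - [-0.3, -0.3, 0]
  yaw: [-0.06, -0.06, -0.06, -0.06, -0.06, -0.06, -0.06, -0.06, -0.06, -0.04]

```text
time: 19.0
tool_pos: [0.528, 0.2542, 0.0119]
eef_rot: [0.0, 0.715, 0.699, 0.003]
ft_force: [0.4, 4.8, 2.4]
finger_gap: 0.0
finger_force: 2.4
```

Request:
move_arm:
  claw: [1, 1, 1]
  xyz:
    - [0, 0, 0]
    - [0, 0, 0]
    - [0, 0, 0]
  yaw: [0, 0, 0]

```text
time: 19.3
tool_pos: [0.5278, 0.2537, 0.0105]
eef_rot: [0.0, 0.717, 0.697, 0.002]
ft_force: [0.0, 5.3, 4.1]
finger_gap: 0.001
finger_force: 2.6
```

```bash
python3 -c "
from h import *
q=tray2w(-92,95,178.8);print(q);to(*q,10,88.8)"
```

```text
[525.80970701 251.20586756]
t 19.3 pos [527.8 253.7  10.5] ax 88.4 f [0.  5.3 4.1] gap 0.001 ff 2.6 j [ 0.18  0.71 -0.93  1.7   0.64  1.07 -0.99]
  delta cm [-0.26 -0.2   0.05] yaw -0.008
```

Request:
move_arm:
  claw: [1, 1, 1, 1, 1, 1, 1, 1, 1, 1]
  xyz:
    - [-0.12, -0.1, 0]
    - [-0.12, -0.1, 0]
    - [-0.1, 0, 0]
    - [0, 0, 0]
    - [0.5, 0, 0]
    - [4, 0, 0]
    - [4, 0, -4]
    - [4, 0, -5]
    - [3, 0, 0]
    - [0, 0, 0]
  yaw: [0, 0, 0, 0, 0, 0, 0, 0, 0, 0]

```text
time: 20.3
tool_pos: [0.5276, 0.3952, 0.0851]
eef_rot: [-0.001, 0.716, 0.698, 0.002]
ft_force: [-0.6, 0.1, -0.4]
finger_gap: 0.001
finger_force: 0.0
```

```bash
python3 -c "
from h import *
trayfit('e')
for n in('top','scene'):
    p=np.load(f'e_{n}.npz')['p'];u,v=proj(n,[[.44,-.02,.01]])[0].astype(int); print(n,find(n,p,'white',.012,(u-35,v-35,u+35,v+35)))
    for k in('oak','walnut'): print(n,k,find(n,p,k,.012,(290,180,440,275) if n=='top' else (200,90,310,210)))
    print(find(n,p,'yellow',0,(220,240,250,300) if n=='top' else (325,230,370,315)))
P=[]
for n in('top','scene'):
    p=np.load(f'e_{n}.npz')['p']; u,v=proj(n,[[.47,.06,.02]])[0].astype(int)
    P.append(cv2.resize(p[v-55:v+55,u-70:u+70,::-1],None,fx=2.8,fy=2.8,interpolation=cv2.INTER_CUBIC))
cv2.imwrite('pics/e.png',np.hstack(P))
"
```

```text
top tray heading 180.7 size 172 x 138 origin [610.6 155.2]
scene tray heading 178.7 size 175 x 139 origin [613.9 152. ]
top (array([372.2, -22.3]), np.float64(74.2), (68, 9), 42, array([297.3, 285.2]))
top oak (array([ 529.1, -292.9]), np.float64(6.7), (113, 41), 480, array([386.5, 234.2]))
top walnut (array([ 606.7, -123.7]), np.float64(166.8), (111, 38), 440, array([331.1, 208.1]))
None
scene (array([380.2, -12.9]), np.float64(77.6), (45, 23), 98, array([329.8, 186.9]))
scene oak (array([ 533.1, -291.5]), np.float64(7.4), (114, 46), 431, array([239.8, 138. ]))
scene walnut (array([ 642.8, -122.7]), np.float64(143.8), (73, 42), 175, array([230.2, 193.2]))
(array([411.8, 159.3]), np.float64(178.0), (35, 5), 24, array([351.4, 240.6]))
```

View pics/e.png

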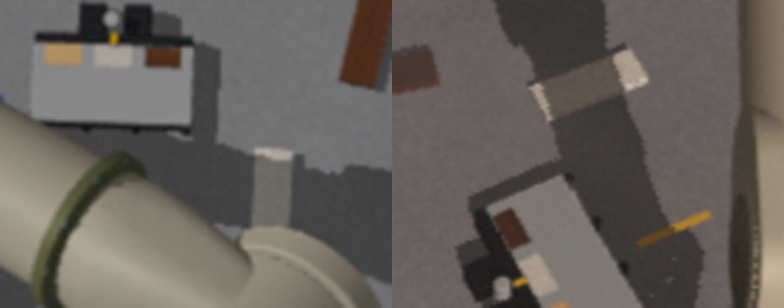

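The tray is back at about 178.7°; the top-view fit is partly hidden by the arm, so I go by the scene camera. White lies in shadow at crop (588,84).

```bash
python3 -c "
from h import *
u,v=proj('scene',[[.47,.06,.02]])[0].astype(int)
c=np.array([[137,86],[236,47],[256,84],[156,121]])/2.8+[u-70,v-55]
P=plane('scene',c,.012)[:,:2]*1000;print(P.round(0),P.mean(0));print(np.degrees(np.arctan2(*(P[1]-P[0])[::-1])),np.linalg.norm(P[1]-P[0]))
q=P.mean(0);to(q[0]-25,q[1],100,-2)"
```

```text
[[481. -42.]
 [367. -38.]
 [372.  11.]
 [484.   4.]] [426.17915605 -16.36257322]
177.97964086665021 113.8703145833543
t 20.4 pos [528.9 390.2  82.9] ax 88.4 f [ 0.4 -1.  -0.3] gap -0.000 ff 0.0 j [-0.09  0.75 -0.94  1.43  0.61  1.27 -1.11]
  delta cm [-41.   -11.62  -1.71] yaw 1.577
```

Request:
move_arm:
  claw: [1, 1, 1, 1, 1, 1, 1, 1, 1, 1]
  xyz:
    - [-4.1, -1.2, -1]
    - [-4.1, -1.2, -0.7]
    - [-4.1, -1.2, 0]
    - [-4.1, -1.2, 0]
    - [-4.1, -1.2, 0]
    - [-4.1, -1.2, 0]
    - [-4.1, -1.2, 0]
    - [-4.1, -1.2, 0]
    - [-4.1, -1.2, 0]
    - [-4.1, -0.8, 0]
  yaw: [0, 0, 0, 0, 0, 0, 0, 0, 0, 0]

```text
time: 21.4
tool_pos: [0.3993, -0.0199, 0.0992]
eef_rot: [-0.0, 0.718, 0.696, -0.001]
ft_force: [1.0, -0.3, -0.1]
finger_gap: 0.002
finger_force: 0.0
```

Request:
move_arm:
  claw: [1, 1, 1, 1, 1, 1, 1, -1, -1, -1]
  xyz:
    - [0, 0, 0]
    - [0, 0, 0]
    - [0, 0, 0]
    - [0, 0, 0]
    - [0, 0, 0]
    - [0, 0, 0]
    - [0, 0, 0]
    - [0, 0, 0]
    - [0, 0, 0]
    - [0, 0, 0]
  yaw: [0.14, 0.14, 0.14, 0.14, 0.14, 0.14, 0.14, 0.14, 0.14, 0.14]

```text
time: 22.4
tool_pos: [0.4003, -0.0182, 0.0995]
eef_rot: [0.001, 0.998, 0.066, -0.001]
ft_force: [1.3, 0.5, -0.5]
finger_gap: 0.508
finger_force: 0.0
```

```bash
python3 -c "
from h import *
to(405,-16.5,0,-2)"
```

```text
t 22.4 pos [400.3 -18.2  99.5] ax 7.6 f [ 1.3  0.5 -0.5] gap 0.508 ff 0.0 j [ 0.99  0.11 -1.05  2.08  0.11  1.01 -1.56]
  delta cm [ 0.48 -0.11  9.95] yaw 0.168
```

Request:
move_arm:
  claw: [-1, -1, -1, -1, -1, -1, 0.3, 0.6, 0.6, 0.6]
  xyz:
    - [0, 0, 0]
    - [0.48, -0.17, 0]
    - [0, 0, 3]
    - [0, 0, 3]
    - [0, 0, 2.4]
    - [0, 0, 1.5]
    - [0, 0, 0]
    - [0, 0, 0]
    - [0, 0, 0]
    - [0, 0, 0]
  yaw: [0.12, 0.048, 0, 0, 0, 0, 0, 0, 0, 0]

```text
time: 23.4
tool_pos: [0.4068, -0.0154, 0.0022]
eef_rot: [0.001, 1.0, -0.014, 0.001]
ft_force: [-3.8, -1.7, 7.4]
finger_gap: 0.45
finger_force: 49.3
```

```bash
python3 -c "
from h import *
q=tray2w(-202,0,178.6);print(q);to(*q,45,-1.5)"
```

```text
[413.86029906 159.23529999]
t 23.4 pos [406.8 -15.4   2.2] ax -1.6 f [-3.8 -1.7  7.4] gap 0.450 ff 49.3 j [ 0.81  0.34 -0.94  2.16  0.38  0.81 -1.97]
  delta cm [  0.23 -17.47  -4.28] yaw -0.001
```

Request:
move_arm:
  claw: [0.6, 0.6, 0.6, 0.6, 0.6, 0.6, 0.6, 0.6, 0.6]
  xyz:
    - [0, 0, -2.2]
    - [0, 0, -2.2]
    - [0, -3.5, 0]
    - [0, -3.5, 0]
    - [0.1, -3.5, 0]
    - [0.1, -3.5, 0]
    - [0, -3.5, 0]
    - [0, 0, 0]
    - [0, 0, 0]
  yaw: [0, 0, 0, 0, 0, 0, 0, 0, 0]

```text
time: 24.3
tool_pos: [0.4127, 0.1609, 0.0456]
eef_rot: [-0.0, 1.0, -0.012, 0.0]
ft_force: [-0.1, 0.0, -1.8]
finger_gap: 0.45
finger_force: 51.0
```

```bash
python3 v.py w2 178.6
python3 - <<'E'
from h import *
f=np.load("w2_scene.npz");C=cloud("scene",f["d"]);p=f["p"]
m=masks(p)["white"]|0
for z in [.056]:
    u,v=proj("scene",[[.455,.16,z]])[0].astype(int)
    print(find("scene",p,"white",z,(u-35,v-30,u+35,v+25)))
X=C.reshape(-1,3);k=(X[:,2]>.015)&(X[:,2]<.032)&(np.hypot(X[:,0]*1000-PIN[0],X[:,1]*1000-PIN[1])<150)
print("tray",k.sum(),rect(X[k]))
E
```

```text
t 24.4 pos [412.9 159.   45.2] ax -1.6 f [-0.7 -0.6  0.3] gap 0.449 ff 51.0 j [ 0.46  0.36 -1.02  2.04  0.38  0.94 -2.36]
  delta cm [-0.5  -0.03  2.92] yaw -0.003
(array([455.8, 158.5]), np.float64(179.5), (73, 42), 362, array([339.6, 237. ]))
tray 2637 (array([627.890625  , 150.83755493]), 257.4788513183594, 176.28785705566406, 178.6496810913086)
```

View pics/w2.png

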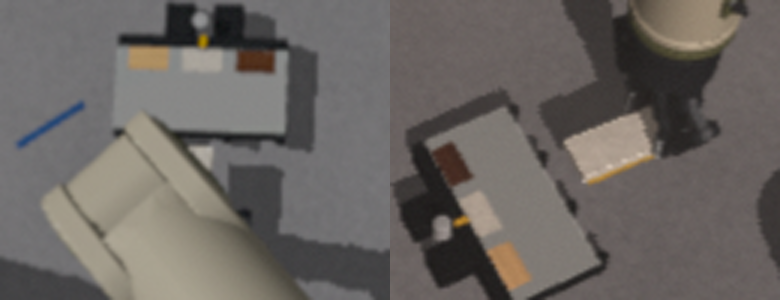

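Crop w2: the board at crop (612,147) stands in front of the white sleeve and runs parallel to it, about 9 mm from the noses. It sits 2–3 mm too far to +y, so I correct that, lower and insert.

Request:
move_arm:
  claw: [0.6, 0.6, 0.6, 0.6, 0.6, 0.6, 0.6, 0.6, 0.6, 0.6]
  xyz:
    - [0, 0.2, 2]
    - [0, 0, 1.7]
    - [0, 0, 0]
    - [0.5, 0, 0]
    - [0.5, 0, 0]
    - [0.4, 0, 0]
    - [0.4, 0, 0]
    - [0.4, 0, 0]
    - [0.3, 0, 0]
    - [0, 0, 0]
  yaw: [0, 0, 0, 0, 0, 0, 0, 0, 0, 0]

```text
time: 25.4
tool_pos: [0.438, 0.1576, 0.008]
eef_rot: [-0.0, 1.0, -0.013, 0.0]
ft_force: [0.3, 0.1, -0.7]
finger_gap: 0.446
finger_force: 51.0
```

```bash
python3 v.py w3 178.6
```

```text
t 25.5 pos [437.5 157.6   7.9] ax -1.5 f [-1.  -0.2  0. ] gap 0.452 ff 51.0 j [ 0.38  0.47 -0.94  2.01  0.48  0.9  -2.41]
  delta cm [-2.96 -0.1  -0.81] yaw -0.002
```

View pics/w3.png

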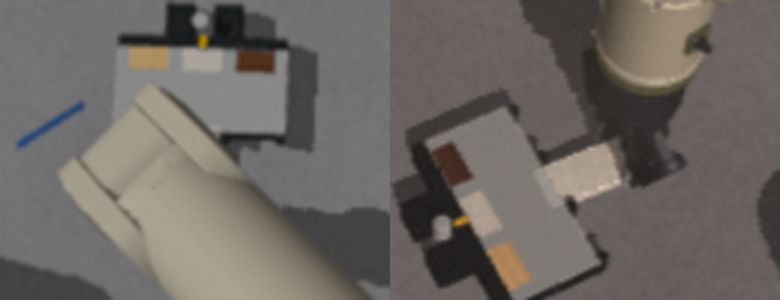

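Crop w3: the board's front is under the clear roof in the middle sleeve, and there is no force. I'll continue.

Request:
move_arm:
  claw: [0.6, 0.6, 0.6, 0.6, 0.6, 0.6, 0.6, 0.6, 0.6]
  xyz:
    - [0.6, 0, 0]
    - [0.6, 0, 0]
    - [0.6, 0, 0]
    - [0.6, 0, 0]
    - [0.6, 0, 0]
    - [0.6, 0, 0]
    - [0.5, 0, 0]
    - [0, 0, 0]
    - [0, 0, 0]
  yaw: [0, 0, 0, 0, 0, 0, 0, 0, 0]

```text
time: 26.4
tool_pos: [0.4785, 0.1565, 0.0079]
eef_rot: [-0.0, 1.0, -0.013, -0.0]
ft_force: [0.2, 0.1, -1.0]
finger_gap: 0.45
finger_force: 51.0
```

Request:
move_arm:
  claw: [-0.2, -0.4, -0.4, -0.4, -0.4, -0.4, 1, 1, 1, 1]
  xyz:
    - [0, 0, 0]
    - [0, 0, 0]
    - [0, 0, 0]
    - [0, 0, -2]
    - [0, 0, -3]
    - [-3, 0, 0]
    - [-3, 0, 0]
    - [-1, 0, 0]
    - [0, 0, 0]
    - [0, 0, 0]
  yaw: [0, 0, 0, 0, 0, 0, 0, 0, 0, 0]

```text
time: 27.4
tool_pos: [0.4097, 0.158, 0.0583]
eef_rot: [-0.0, 1.0, -0.013, 0.001]
ft_force: [0.5, 0.3, 0.1]
finger_gap: 0.019
finger_force: 0.0
```

Run:
```python
from h import *
to(413,158,10,-1.5)
trayfit('f')
p=np.load("f_scene.npz")["p"];u,v=proj("scene",[[.47,.157,.015]])[0].astype(int)
print(find("scene",p,"white",.015,(u-25,v-25,u+25,v+20)))
```

```text
t 27.4 pos [409.7 158.   58.3] ax -1.5 f [0.5 0.3 0.1] gap 0.019 ff 0.0 j [ 0.49  0.32 -1.04  2.04  0.34  0.96 -2.33]
  delta cm [ 0.33 -0.01  4.83] yaw -0.001
top tray heading 180.9 size 172 x 138 origin [610.7 155. ]
scene tray heading 178.6 size 175 x 140 origin [614.1 151.9]
(array([491.9, 157.3]), np.float64(174.5), (109, 43), 505, array([325.9, 249.5]))
```

Request:
move_arm:
  claw: [1, 1, 1, 1, 1, 1, 1, 1, 1, 1]
  xyz:
    - [0, 0, 2.5]
    - [0, 0, 2.4]
    - [0, 0, 0]
    - [1, 0, 0]
    - [1, 0, 0]
    - [1, 0, 0]
    - [0.8, 0, 0]
    - [0.7, 0, 0]
    - [0.5, 0, 0]
    - [0, 0, 0]
  yaw: [0, 0, 0, 0, 0, 0, 0, 0, 0, 0]

```text
time: 28.5
tool_pos: [0.4576, 0.1574, 0.0093]
eef_rot: [0.0, 1.0, -0.013, -0.001]
ft_force: [-9.1, -0.8, 13.4]
finger_gap: -0.003
finger_force: 8.0
```

Request:
move_arm:
  claw: [1, 1, 1, 1, 1]
  xyz:
    - [0.3, 0, 0]
    - [0.3, 0, 0]
    - [0.2, 0, 0]
    - [0, 0, 0]
    - [0, 0, 0]
  yaw: [0, 0, 0, 0, 0]

```text
time: 29.0
tool_pos: [0.4616, 0.1576, 0.009]
eef_rot: [0.001, 1.0, -0.012, -0.004]
ft_force: [-24.9, -2.2, 27.2]
finger_gap: -0.002
finger_force: 18.4
```

Request:
move_arm:
  claw: [1, 1, 1, 1, 1, 1, 1, 1, 1]
  xyz:
    - [-0.8, 0, 0]
    - [-0.8, 0, 0]
    - [0, 0, 0.6]
    - [0, 0, 0]
    - [0.5, 0, 0]
    - [0.4, 0, 0]
    - [0.3, 0, 0]
    - [0.2, 0, 0]
    - [0, 0, 0]
  yaw: [0, 0, 0, 0, 0, 0, 0, 0, 0]

```text
time: 29.9
tool_pos: [0.465, 0.1568, 0.003]
eef_rot: [-0.0, 1.0, -0.013, 0.0]
ft_force: [0.1, -0.2, 0.3]
finger_gap: -0.002
finger_force: 0.0
```

```bash
python3 v.py w4 178.6
```

```text
t 30.0 pos [464.6 156.9   2.9] ax -1.5 f [0.1 0.3 0.7] gap -0.004 ff 0.0 j [ 0.36  0.52 -0.91  1.95  0.51  0.92 -2.4 ]
  delta cm [-5.68 -0.1  -1.31] yaw -0.002
```

View pics/w4.png

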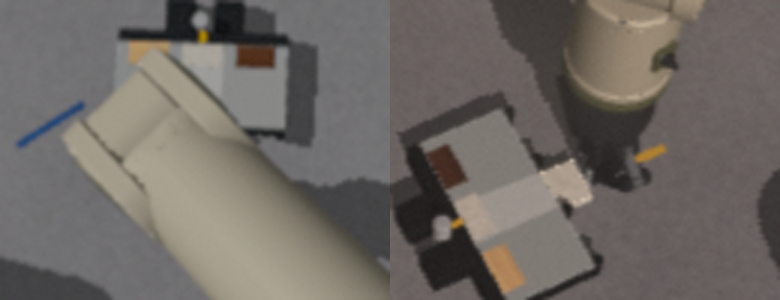

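Crop w4: white sits deep in the middle sleeve and stands out only about 30 mm. I'll push gently until it seats.

Request:
move_arm:
  claw: [1, 1, 1, 1, 1, 1]
  xyz:
    - [0.2, 0, 0]
    - [0.2, 0, 0]
    - [0.1, 0, 0]
    - [0.1, 0, 0]
    - [0.1, 0, 0]
    - [0, 0, 0]
  yaw: [0, 0, 0, 0, 0, 0]

```text
time: 30.6
tool_pos: [0.4686, 0.1565, 0.0023]
eef_rot: [0.001, 1.0, -0.012, -0.003]
ft_force: [-11.7, -0.1, 8.8]
finger_gap: 0.0
finger_force: 5.7
```

Request:
move_arm:
  claw: [1, 1, 1, 1]
  xyz:
    - [0.1, 0, 0]
    - [0.1, 0, 0]
    - [0.1, 0, 0]
    - [0, 0, 0]
  yaw: [0, 0, 0, 0]

```text
time: 31.0
tool_pos: [0.4688, 0.1565, 0.0019]
eef_rot: [0.002, 1.0, -0.012, -0.005]
ft_force: [-22.9, -1.4, 16.5]
finger_gap: 0.005
finger_force: 11.0
```

Request:
move_arm:
  claw: [1, 1, 1, 1, 1, 1, 1]
  xyz:
    - [-1, 0, 0]
    - [-2, 0, 0]
    - [0, 0, -4]
    - [0, 4, -3]
    - [0, 4, 0]
    - [0, 4, 0]
    - [0, 4, 0]
  yaw: [0, 0, 0, 0, 0, 0, 0]

```text
time: 31.7
tool_pos: [0.4408, -0.0044, 0.0735]
eef_rot: [0.0, 1.0, -0.013, 0.001]
ft_force: [1.2, -0.3, -0.3]
finger_gap: -0.002
finger_force: 0.0
```

```bash
python3 v.py w5 178.6
python3 - <<'E'
from h import *
trayfit('g')
p=np.load("g_scene.npz")["p"];u,v=proj("scene",[[.495,.157,.015]])[0].astype(int)
print(find("scene",p,"white",.015,(u-25,v-20,u+25,v+15)))
for n in('top','scene'):
    p=np.load(f'g_{n}.npz')['p']
    for k in('oak','walnut'): print(n,k,find(n,p,k,.012,(290,180,440,275) if n=='top' else (200,90,310,210)))
E
```

```text
t 31.8 pos [440.5  -9.   72.7] ax -2.0 f [-0.2  0.9 -0.2] gap 0.002 ff 0.0 j [ 0.86  0.29 -1.01  2.02  0.29  0.99 -1.91]
  delta cm [ -3.85 -16.72   5.67] yaw -0.011
top tray heading 177.9 size 173 x 136 origin [617.2 152.7]
scene tray heading 179.4 size 175 x 140 origin [619.4 152.3]
(array([524.3, 155.2]), np.float64(175.3), (94, 43), 409, array([314.9, 253.9]))
top oak (array([ 529. , -292.9]), np.float64(6.7), (113, 40), 478, array([386.5, 234.2]))
top walnut (array([ 606.7, -123.6]), np.float64(166.7), (111, 38), 437, array([331.1, 208.2]))
scene oak (array([ 533.1, -291.4]), np.float64(7.5), (115, 46), 438, array([239.8, 138.1]))
scene walnut (array([ 641.7, -122.2]), np.float64(145.2), (79, 43), 182, array([230.6, 193.2]))
```

View pics/w5.png

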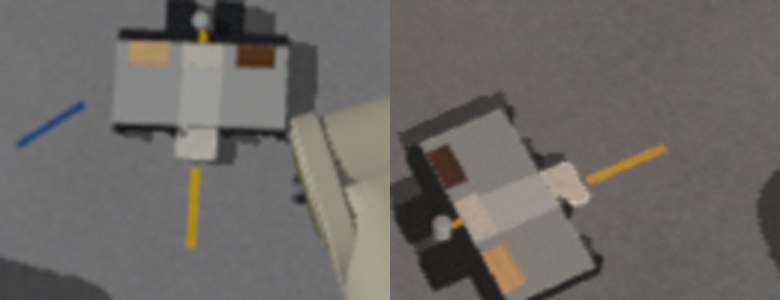

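White is home: it stopped hard and the tray is seated. Crop w5 shows it in the middle sleeve in line with the yellow line. Next is walnut.

```bash
sed -i 's/PIN=np.array(\[615.8,154.3\])/PIN=np.array([615.2,153.2])/' h.py; python3 -c "
from h import *
to(578.8,-116.8,60,-2);to(578.8,-116.8,60,-13.2)"
```

```text
t 31.9 pos [440.7  -3.7  73.1] ax -1.7 f [0.6 0.6 0.3] gap 0.003 ff 0.0 j [ 0.85  0.29 -1.02  2.02  0.29  0.99 -1.91]
  delta cm [14.14 10.9   1.31] yaw 0.006
t 31.9 pos [440.7  -3.7  73.1] ax -1.7 f [0.6 0.6 0.3] gap 0.003 ff 0.0 j [ 0.85  0.29 -1.02  2.02  0.29  0.99 -1.91]
  delta cm [14.14 10.9   1.31] yaw 0.201
```

Request:
move_arm:
  claw: [-1, -1, -1, -1, -1, -1, -1, -1]
  xyz:
    - [3.5, 2.7, 0]
    - [3.5, 2.7, 0]
    - [3.5, 2.7, 0]
    - [3.6, 2.8, 0]
    - [0, 0, 0]
    - [0, 0, 0]
    - [0, 0, 0]
    - [0, 0, 0]
  yaw: [0, 0, 0, 0, 0.1, 0.1, 0, 0]

```text
time: 32.7
tool_pos: [0.5788, -0.1135, 0.073]
eef_rot: [-0.0, 0.994, -0.11, 0.0]
ft_force: [-0.4, 0.1, 0.3]
finger_gap: 1.001
finger_force: 0.0
```

```bash
python3 -c "
from h import *
to(578.8,-116.8,2,-13.2)"
```

```text
t 32.7 pos [ 578.8 -113.5   73. ] ax -12.7 f [-0.4  0.1  0.3] gap 1.001 ff 0.0 j [ 0.74  0.57 -0.82  1.64  0.45  1.13 -1.98]
  delta cm [0.07 0.32 7.1 ] yaw 0.01
```

Request:
move_arm:
  claw: [-1, -1, -1, -1, 0.3, 0.6, 0.6, 0.6, 0.6, 0.6]
  xyz:
    - [0.1, 0.3, 3]
    - [0, 0, 3]
    - [0, 0, 1.1]
    - [0, 0, 0]
    - [0, 0, 0]
    - [0, 0, 0]
    - [0, 0, 0]
    - [0, 0, 0]
    - [0, 0, -2.5]
    - [0, 0, -2.5]
  yaw: [0.01, 0, 0, 0, 0, 0, 0, 0, 0, 0]

```text
time: 33.7
tool_pos: [0.5783, -0.1184, 0.0524]
eef_rot: [-0.0, 0.993, -0.118, -0.001]
ft_force: [0.3, 0.6, -0.2]
finger_gap: 0.446
finger_force: 50.5
```

```bash
python3 -c "
from h import *
q=tray2w(-125-87.5,-54,178.6);print(q);to(*q,50,-1.4)
s,p,a=tool();c=np.cos(np.radians(-1.4));t=np.sin(np.radians(-1.4));d=np.r_[q,50]-p;print('after yaw',(d[0]*c+d[1]*t)/10,(d[0]*t-d[1]*c)/10)
for n in('top','scene'):
    p_,_=env.get_image(n); X=p/1000+[.03*np.cos(np.radians(a)),.03*np.sin(np.radians(a)),.0]
    u,v=proj(n,[X])[0].astype(int); print(find(n,p_,'walnut',X[2]+.004,(u-35,v-30,u+35,v+30)))"
```

```text
[401.4440958  104.40795741]
t 33.7 pos [ 578.3 -118.4   52.4] ax -13.5 f [ 0.3  0.6 -0.2] gap 0.446 ff 50.5 j [ 0.74  0.6  -0.8   1.65  0.47  1.1  -2.  ]
  delta cm [-22.4  -17.53   0.24] yaw -0.211
after yaw -18.221249266579395 -21.838304607941836
(array([ 560.2, -109.8]), np.float64(64.1), (32, 16), 51, array([328.4, 221. ]))
(array([ 649.8, -122. ]), np.float64(158.7), (47, 17), 52, array([226.8, 185.5]))
```

Request:
move_arm:
  claw: [0.6, 0.6, 0.6, 0.6, 0.6, 0.6, 0.6, 0.6, 0.6, 0.6]
  xyz:
    - [0, 0, 0]
    - [0, 0, 0]
    - [-3, -3.1, 0]
    - [-3, -3.1, 0]
    - [-3, -3.1, 0]
    - [-3, -3.1, 0]
    - [-2.6, -3.1, 0]
    - [-2, -3.1, 0]
    - [-1.6, -3.2, 0]
    - [0, 0, 0]
  yaw: [-0.105, -0.105, 0, 0, 0, 0, 0, 0, 0, 0]

```text
time: 34.8
tool_pos: [0.4004, 0.1081, 0.0522]
eef_rot: [-0.0, 1.0, -0.01, 0.0]
ft_force: [1.1, 0.2, -0.6]
finger_gap: 0.45
finger_force: 50.5
```

```bash
sed -i 's/^q=tray2w.*$//' v.py; python3 v.py n1 178.6; python3 -c "
from h import *
q=tray2w(-125-87.5,-54,178.6);print(q);to(*q,8,-1.4)"
```

```text
[401.4440958  104.40795741]
t 34.9 pos [402.4 104.5  52. ] ax -1.4 f [ 0.2 -0.6 -1.2] gap 0.452 ff 50.5 j [ 0.64  0.28 -1.07  2.1   0.31  0.93 -2.19]
  delta cm [-0.1   0.02  4.4 ] yaw 0.001
```

View pics/n1.png

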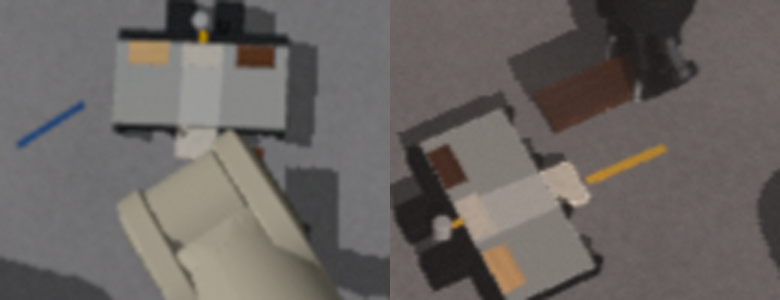

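Crop n1: walnut at crop (587,97) stands in front of its sleeve and runs parallel to it. I'll lower and insert.

Request:
move_arm:
  claw: [0.6, 0.6, 0.6, 0.6, 0.6, 0.6, 0.6, 0.6, 0.6, 0.6]
  xyz:
    - [0, 0, 2.4]
    - [0, 0, 2]
    - [0, 0, 0]
    - [0.5, 0, 0]
    - [0.5, 0, 0]
    - [0.4, 0, 0]
    - [0.4, 0, 0]
    - [0.4, 0, 0]
    - [0.3, 0, 0]
    - [0, 0, 0]
  yaw: [0, 0, 0, 0, 0, 0, 0, 0, 0, 0]

```text
time: 35.9
tool_pos: [0.428, 0.1036, 0.0081]
eef_rot: [-0.0, 1.0, -0.013, 0.0]
ft_force: [-0.3, -0.4, -0.2]
finger_gap: 0.451
finger_force: 50.5
```

```bash
python3 v.py n2 178.6; python3 -c "
from h import *
to(*tray2w(-57-88.5,-54,178.6),8,-1.4)"
```

```text
t 36.0 pos [427.4 103.7   7.9] ax -1.5 f [ 0.5 -1.  -0.8] gap 0.449 ff 50.5 j [ 0.53  0.42 -0.96  2.07  0.45  0.87 -2.29]
  delta cm [ 4.1  -0.02 -0.01] yaw -0.002
```

View pics/n2.png

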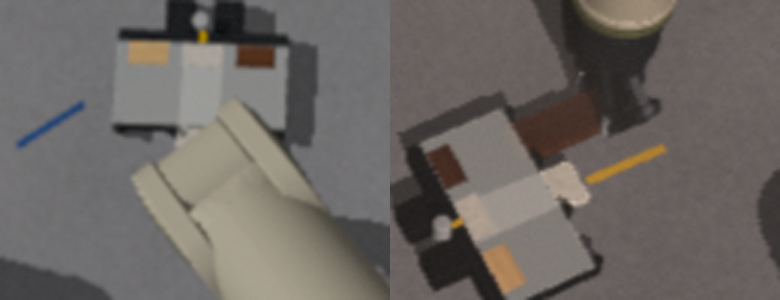

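Crop n2: walnut is entering its sleeve with no force. I'll go on to about 45 mm depth, release, then push with shut fingers.

Request:
move_arm:
  claw: [0.6, 0.6, 0.6, 0.6, 0.6, 0.6, 0.6, -0.4, -0.4, -0.4]
  xyz:
    - [0.7, 0, 0]
    - [0.7, 0, 0]
    - [0.7, 0, 0]
    - [0.7, 0, 0]
    - [0.6, 0, 0]
    - [0, 0, 0]
    - [0, 0, 0]
    - [0, 0, 0]
    - [0, 0, 0]
    - [0, 0, 0]
  yaw: [0, 0, 0, 0, 0, 0, 0, 0, 0, 0]

```text
time: 37.0
tool_pos: [0.4614, 0.1027, 0.008]
eef_rot: [0.0, 1.0, -0.013, 0.0]
ft_force: [0.3, -0.4, -0.4]
finger_gap: 0.701
finger_force: 0.0
```

Request:
move_arm:
  claw: [-0.4, -0.4, -0.4, 1, 1, 1, 1]
  xyz:
    - [0, 0, -3]
    - [0, 0, -2]
    - [-3, 0, 0]
    - [-3, 0, 0]
    - [0, 0, 0]
    - [0, 0, 0]
    - [0, 0, 0]
  yaw: [0, 0, 0, 0, 0, 0, 0]

```text
time: 37.7
tool_pos: [0.4025, 0.1041, 0.0583]
eef_rot: [-0.0, 1.0, -0.013, 0.001]
ft_force: [0.6, 0.3, 1.0]
finger_gap: 0.016
finger_force: 0.0
```

```bash
python3 -c "
from h import *
to(*tray2w(-210,-54,178.6),3,-1.4)"
```

```text
t 37.7 pos [402.5 104.1  58.3] ax -1.5 f [0.6 0.3 1. ] gap 0.016 ff 0.0 j [ 0.66  0.27 -1.08  2.09  0.29  0.94 -2.18]
  delta cm [ 0.14 -0.02  5.53] yaw -0.002
```

Request:
move_arm:
  claw: [1, 1, 1, 1, 1, 1, 1, 1, 1, 1]
  xyz:
    - [0, 0, 3]
    - [0, 0, 2.5]
    - [0, 0, 0]
    - [1, 0, 0]
    - [1, 0, 0]
    - [1, 0, 0]
    - [1, 0, 0]
    - [1, 0, 0]
    - [0.8, 0, 0]
    - [0, 0, 0]
  yaw: [0, 0, 0, 0, 0, 0, 0, 0, 0, 0]

```text
time: 38.7
tool_pos: [0.4609, 0.1028, 0.0031]
eef_rot: [-0.0, 1.0, -0.013, 0.0]
ft_force: [0.4, 0.4, -0.2]
finger_gap: -0.004
finger_force: 0.0
```

Request:
move_arm:
  claw: [1, 1, 1, 1, 1]
  xyz:
    - [0.3, 0, 0]
    - [0.2, 0, 0]
    - [0.2, 0, 0]
    - [0, 0, 0]
    - [0, 0, 0]
  yaw: [0, 0, 0, 0, 0]

```text
time: 39.2
tool_pos: [0.4665, 0.1026, 0.003]
eef_rot: [-0.0, 1.0, -0.013, 0.0]
ft_force: [-0.1, -0.1, -0.0]
finger_gap: -0.001
finger_force: 0.0
```

Request:
move_arm:
  claw: [1, 1, 1, 1]
  xyz:
    - [0.1, 0, 0]
    - [0.1, 0, 0]
    - [0, 0, 0]
    - [0, 0, 0]
  yaw: [0, 0, 0, 0]

```text
time: 39.6
tool_pos: [0.468, 0.1025, 0.0028]
eef_rot: [0.0, 1.0, -0.013, -0.001]
ft_force: [-4.3, -0.7, 2.9]
finger_gap: 0.002
finger_force: 2.1
```

Request:
move_arm:
  claw: [1, 1, 1]
  xyz:
    - [0.1, 0, 0]
    - [0, 0, 0]
    - [0, 0, 0]
  yaw: [0, 0, 0]

```text
time: 39.9
tool_pos: [0.468, 0.1025, 0.0026]
eef_rot: [0.0, 1.0, -0.013, -0.001]
ft_force: [-8.5, -0.0, 5.5]
finger_gap: -0.0
finger_force: 4.0
```

Request:
move_arm:
  claw: [1, 1, 1]
  xyz:
    - [0.1, 0, 0]
    - [0, 0, 0]
    - [0, 0, 0]
  yaw: [0, 0, 0]

```text
time: 40.2
tool_pos: [0.468, 0.1025, 0.0024]
eef_rot: [0.001, 1.0, -0.013, -0.002]
ft_force: [-10.9, -0.9, 8.9]
finger_gap: 0.001
finger_force: 5.6
```

Walnut is home with a hard stop at 468. Next is oak, after checking the tin clearance.

Request:
move_arm:
  claw: [1, 1, 1, 1, 1, 1, 1]
  xyz:
    - [-1, 0, 0]
    - [-2, 0, 0]
    - [0, 0, -4]
    - [0, 0, -4]
    - [0, 4, -2]
    - [0, 4, 0]
    - [0, 4, 0]
  yaw: [0, 0, 0, 0, 0, 0, 0]

```text
time: 40.9
tool_pos: [0.4382, -0.0182, 0.104]
eef_rot: [0.001, 1.0, -0.013, 0.002]
ft_force: [0.6, -0.4, 0.0]
finger_gap: 0.002
finger_force: 0.0
```

Run:
```python
from h import *
trayfit('k')
for n in('top','scene'):
    f=np.load(f'k_{n}.npz');C=cloud(n,f['d'])
    t=(C[...,2]>.09)&(C[...,2]<.13)&(abs(C[...,0]-.4)<.12)&(abs(C[...,1]+.36)<.12)&(f['d']>0);print('tin',t.sum(),C[t].mean(0) if t.any() else 0)
    print(find(n,f['p'],'oak',.012,(290,180,440,275) if n=='top' else (200,90,310,210)))
to(501,-296,110,7)
```

```text
top tray heading 179.6 size 173 x 139 origin [616.2 154.2]
scene tray heading 178.9 size 177 x 140 origin [618.9 151.2]
tin 720 [ 0.35648494 -0.35819367  0.10769324]
(array([ 529.1, -293. ]), np.float64(6.7), (113, 40), 476, array([386.5, 234.2]))
tin 518 [ 0.36413788 -0.35454856  0.10696017]
(array([ 533.2, -291.4]), np.float64(7.6), (115, 46), 437, array([239.8, 138.1]))
t 41.0 pos [437.5 -22.9 102.9] ax -2.0 f [-0.5  1.1  0.5] gap 0.000 ff 0.0 j [ 0.94  0.23 -1.05  1.99  0.23  1.05 -1.82]
  delta cm [ 7.31 27.07 -0.71] yaw -0.157
```

Request:
move_arm:
  claw: [1, 1, 1, 1, 1, 1, -1, -1, -1, -1]
  xyz:
    - [1.1, 3.9, 0]
    - [1.1, 3.9, 0]
    - [1.1, 3.9, 0]
    - [1.1, 3.9, 0]
    - [1.1, 3.9, 0]
    - [1.1, 3.9, 0]
    - [0.7, 3.7, 0]
    - [0, 0, 0]
    - [0, 0, 0]
    - [0, 0, 0]
  yaw: [0, 0, 0, 0, 0, 0, 0, -0.08, -0.08, 0]

```text
time: 42.0
tool_pos: [0.5037, -0.2894, 0.1027]
eef_rot: [-0.0, 0.998, 0.067, 0.0]
ft_force: [-0.1, -0.3, -0.2]
finger_gap: 0.679
finger_force: 0.0
```

```bash
python3 -c "
from h import *
to(501,-296,2,7)"
```

```text
t 42.0 pos [ 503.7 -289.4  102.7] ax 7.7 f [-0.1 -0.3 -0.2] gap 0.679 ff 0.0 j [ 1.12  0.54 -0.88  1.64  0.44  1.18 -1.3 ]
  delta cm [-0.35  0.62 10.07] yaw 0.013
```

Request:
move_arm:
  claw: [-1, -1, -1, -1, 0.3, 0.6, 0.6, 0.6, 0.6, 0.6]
  xyz:
    - [-0.35, 0.6, 3]
    - [0, 0, 3]
    - [0, 0, 3]
    - [0, 0, 1.1]
    - [0, 0, 0]
    - [0, 0, 0]
    - [0, 0, 0]
    - [0, 0, 0]
    - [0, 0, -2.5]
    - [0, 0, -2.5]
  yaw: [0.01, 0, 0, 0, 0, 0, 0, 0, 0, 0]

```text
time: 43.0
tool_pos: [0.5006, -0.2959, 0.0532]
eef_rot: [-0.0, 0.998, 0.062, 0.0]
ft_force: [-0.2, -1.5, 0.1]
finger_gap: 0.45
finger_force: 50.3
```

```bash
python3 -c "
from h import *
th=178.9
q=tray2w(-125-87.5,54,th);print(q);to(*q,50,th-180)
s,p,a=tool();c=np.cos(np.radians(th-180));t=np.sin(np.radians(th-180));d=np.r_[q,50]-p;print('after yaw',(d[0]*c+d[1]*t)/10,(d[0]*t-d[1]*c)/10)"
```

```text
[403.77582306 211.26950496]
t 43.0 pos [ 500.6 -295.9   53.2] ax 7.1 f [-0.2 -1.5  0.1] gap 0.450 ff 50.3 j [ 1.11  0.59 -0.85  1.68  0.49  1.1  -1.33]
  delta cm [ -3.35 -51.52   0.32] yaw 0.143
after yaw -10.655740261320606 -50.52069444338853
```

Request:
move_arm:
  claw: [0.6, 0.6, 0.6, 0.6, 0.6, 0.6, 0.6, 0.6, 0.6, 0.6]
  xyz:
    - [0, 0, 0]
    - [0, 0, 0]
    - [-1.4, -4.2, 0]
    - [-1.4, -4.2, 0]
    - [-1.4, -4.2, 0]
    - [-1.4, -4.2, 0]
    - [-1, -4.2, 0]
    - [-1, -4.2, 0]
    - [-1, -4.2, 0]
    - [-1, -4.2, 0]
  yaw: [0.07, 0.073, 0, 0, 0, 0, 0, 0, 0, 0]

```text
time: 44.0
tool_pos: [0.4112, 0.0433, 0.053]
eef_rot: [0.001, 1.0, -0.01, 0.001]
ft_force: [0.9, 0.8, -0.2]
finger_gap: 0.446
finger_force: 50.4
```

Request:
move_arm:
  claw: [0.6, 0.6, 0.6, 0.6, 0.6, 0.6]
  xyz:
    - [-0.5, -4.2, 0]
    - [-0.3, -4.2, 0]
    - [-0.2, -4.2, 0]
    - [0, -4.3, 0]
    - [0, 0, 0]
    - [0, 0, 0]
  yaw: [0, 0, 0, 0, 0, 0]

```text
time: 44.6
tool_pos: [0.4042, 0.2128, 0.0528]
eef_rot: [-0.0, 1.0, -0.008, 0.001]
ft_force: [-0.1, -0.4, -0.7]
finger_gap: 0.452
finger_force: 50.4
```

```bash
python3 v.py o1 178.9; python3 -c "
from h import *
th=178.9
to(*tray2w(-125-87.5,54,th),8,th-180)"
```

```text
t 44.7 pos [404.7 210.   52.2] ax -1.2 f [ 0.2 -0.3 -1. ] gap 0.444 ff 50.4 j [ 0.35  0.39 -1.04  2.    0.4   0.98 -2.48]
  delta cm [-0.1  -0.12  4.42] yaw -0.001
```

View pics/o1.png

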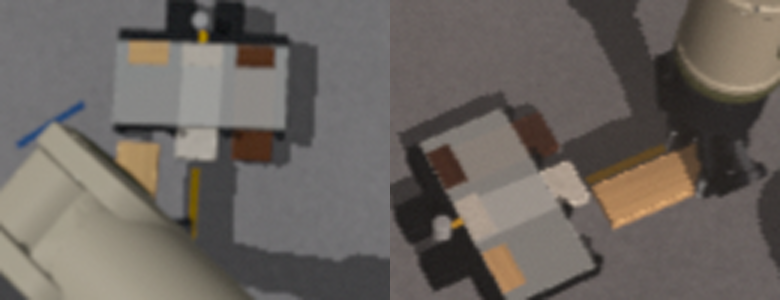

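Crop o1: oak is in front of the left sleeve and parallel to it, and white and walnut stand out equally. I'll lower and insert.

Request:
move_arm:
  claw: [0.6, 0.6, 0.6, 0.6, 0.6, 0.6, 0.6, 0.6, 0.6, 0.6]
  xyz:
    - [0, -0.1, 2.4]
    - [0, 0, 2]
    - [0, 0, 0]
    - [0.5, 0, 0]
    - [0.5, 0, 0]
    - [0.4, 0, 0]
    - [0.4, 0, 0]
    - [0.4, 0, 0]
    - [0.3, 0, 0]
    - [0, 0, 0]
  yaw: [0, 0, 0, 0, 0, 0, 0, 0, 0, 0]

```text
time: 45.7
tool_pos: [0.4298, 0.2116, 0.008]
eef_rot: [-0.0, 1.0, -0.01, 0.0]
ft_force: [-0.2, 0.1, -0.2]
finger_gap: 0.447
finger_force: 50.4
```

```bash
python3 v.py o2 178.6; python3 -c "
from h import *
to(*tray2w(-57-88.5,54,178.9),8,-1.2)"
```

```text
t 45.8 pos [429.2 211.6   7.9] ax -1.1 f [-0.5 -0.3  0.1] gap 0.445 ff 50.4 j [ 0.27  0.5  -0.95  1.98  0.51  0.92 -2.54]
  delta cm [ 4.16  0.09 -0.01] yaw 0.002
```

View pics/o2.png

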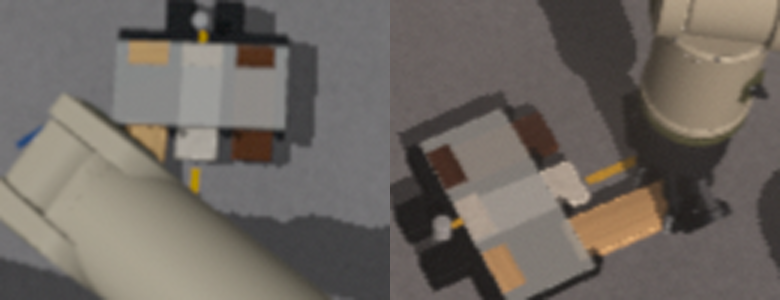

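Crop o2: oak's front is in its sleeve with no force. I'll go on as with walnut.

Request:
move_arm:
  claw: [0.6, 0.6, 0.6, 0.6, 0.6, 0.6, 0.6, -0.4, -0.4, -0.4]
  xyz:
    - [0.7, 0, 0]
    - [0.7, 0, 0]
    - [0.7, 0, 0]
    - [0.7, 0, 0]
    - [0.5, 0, 0]
    - [0, 0, 0]
    - [0, 0, 0]
    - [0, 0, 0]
    - [0, 0, 0]
    - [0, 0, 0]
  yaw: [0, 0, 0, 0, 0, 0, 0, 0, 0, 0]

```text
time: 46.8
tool_pos: [0.4623, 0.2109, 0.008]
eef_rot: [0.0, 1.0, -0.009, 0.0]
ft_force: [0.7, 0.1, -0.4]
finger_gap: 0.701
finger_force: 0.0
```

Request:
move_arm:
  claw: [-0.4, -0.4, -0.4, 1, 1, 1, 1]
  xyz:
    - [0, 0, -3]
    - [0, 0, -2]
    - [-3, 0, 0]
    - [-3, 0, 0]
    - [0, 0, 0]
    - [0, 0, 0]
    - [0, 0, 0]
  yaw: [0, 0, 0, 0, 0, 0, 0]

```text
time: 47.5
tool_pos: [0.4033, 0.2119, 0.0582]
eef_rot: [-0.0, 1.0, -0.01, 0.0]
ft_force: [0.8, -0.5, 0.8]
finger_gap: 0.014
finger_force: 0.0
```

Request:
move_arm:
  claw: [1, 1, 1, 1, 1, 1, 1, 1, 1, 1]
  xyz:
    - [0, 0, 3]
    - [0, 0, 2.5]
    - [0, 0, 0]
    - [1, 0, 0]
    - [1, 0, 0]
    - [1, 0, 0]
    - [1, 0, 0]
    - [1, 0, 0]
    - [0.8, 0, 0]
    - [0, 0, 0]
  yaw: [0, 0, 0, 0, 0, 0, 0, 0, 0, 0]

```text
time: 48.5
tool_pos: [0.4617, 0.2108, 0.003]
eef_rot: [-0.0, 1.0, -0.01, 0.0]
ft_force: [-0.9, 0.2, 0.2]
finger_gap: 0.003
finger_force: 0.0
```

Request:
move_arm:
  claw: [1, 1, 1, 1, 1]
  xyz:
    - [0.3, 0, 0]
    - [0.2, 0, 0]
    - [0.2, 0, 0]
    - [0, 0, 0]
    - [0, 0, 0]
  yaw: [0, 0, 0, 0, 0]

```text
time: 49.0
tool_pos: [0.4673, 0.2108, 0.003]
eef_rot: [-0.0, 1.0, -0.01, 0.0]
ft_force: [-0.9, 0.2, -0.7]
finger_gap: -0.001
finger_force: 0.0
```

Request:
move_arm:
  claw: [1, 1, 1, 1]
  xyz:
    - [0.1, 0, 0]
    - [0.1, 0, 0]
    - [0, 0, 0]
    - [0, 0, 0]
  yaw: [0, 0, 0, 0]

```text
time: 49.4
tool_pos: [0.4694, 0.2108, 0.003]
eef_rot: [-0.0, 1.0, -0.01, 0.0]
ft_force: [0.7, -0.0, -0.2]
finger_gap: -0.001
finger_force: 0.0
```

Request:
move_arm:
  claw: [1, 1, 1]
  xyz:
    - [0.1, 0, 0]
    - [0, 0, 0]
    - [0, 0, 0]
  yaw: [0, 0, 0]

```text
time: 49.7
tool_pos: [0.4702, 0.2108, 0.0029]
eef_rot: [-0.0, 1.0, -0.01, -0.0]
ft_force: [-1.6, 0.6, 0.7]
finger_gap: -0.0
finger_force: 0.7
```

Request:
move_arm:
  claw: [1, 1, 1, 1]
  xyz:
    - [0.1, 0, 0]
    - [0.1, 0, 0]
    - [0, 0, 0]
    - [0, 0, 0]
  yaw: [0, 0, 0, 0]

```text
time: 50.1
tool_pos: [0.4703, 0.2109, 0.0027]
eef_rot: [0.0, 1.0, -0.009, -0.002]
ft_force: [-8.2, -0.1, 6.1]
finger_gap: 0.0
finger_force: 4.4
```

Request:
move_arm:
  claw: [1, 1, 1]
  xyz:
    - [0.1, 0, 0]
    - [0, 0, 0]
    - [0, 0, 0]
  yaw: [0, 0, 0]

```text
time: 50.4
tool_pos: [0.4703, 0.211, 0.0025]
eef_rot: [0.001, 1.0, -0.009, -0.002]
ft_force: [-12.3, -2.0, 9.5]
finger_gap: 0.005
finger_force: 6.1
```

All three are home. The walnut and oak stops agree with a tray heading of 178.8°. Now to the walnut side face for the push to the blue line.

Request:
move_arm:
  claw: [1, 1, 1, 1, 1, 1, 1, 1, 1, 1]
  xyz:
    - [-1, 0, 0]
    - [-2, 0, 0]
    - [0, 0, -4]
    - [0, 3, -4]
    - [0, 4, -2]
    - [0, 4, 0]
    - [0, 4, 0]
    - [0, 3, 0]
    - [0, 0, 0]
    - [0, 0, 0]
  yaw: [0, 0, 0, 0, 0, 0, -0.14, -0.14, -0.14, -0.14]

```text
time: 51.4
tool_pos: [0.4442, 0.0323, 0.103]
eef_rot: [0.001, 0.964, 0.264, 0.0]
ft_force: [0.4, -0.4, 0.4]
finger_gap: 0.001
finger_force: 0.0
```

Request:
move_arm:
  claw: [1, 1, 1, 1, 1, 1, 1, 1]
  xyz:
    - [0, 0, 0]
    - [0, 0, 0]
    - [0, 0, 0]
    - [0, 0, 0]
    - [0, 0, 0]
    - [0, 0, 0]
    - [0, 0, 0]
    - [0, 0, 0]
  yaw: [-0.14, -0.14, -0.14, -0.14, -0.14, -0.14, -0.14, -0.03]

```text
time: 52.2
tool_pos: [0.4441, 0.0339, 0.1029]
eef_rot: [0.0, 0.716, 0.698, 0.0]
ft_force: [0.1, 1.0, -0.8]
finger_gap: 0.0
finger_force: 0.0
```

Run:
```python
from h import *
trayfit('q')
for n in('top','scene'):
    p=np.load(f'q_{n}.npz')['p'];print(find(n,p,'yellow',0,(220,235,260,300) if n=='top' else (325,225,370,315)),find(n,p,'blue',0,(160,220,215,265) if n=='top' else (325,285,370,320)))
to(*tray2w(-92,-108,178.8),60,88.8)
```

```text
top tray heading 181.1 size 173 x 135 origin [618.3 155.9]
scene tray heading 178.5 size 176 x 140 origin [618.7 150.9]
(array([429.5, 159.8]), np.float64(178.3), (72, 6), 53, array([237., 265.])) (array([511.3, 308. ]), np.float64(124.1), (68, 5), 35, array([189.5, 237.1]))
(array([432.6, 158.6]), np.float64(178.8), (74, 5), 46, array([344.7, 243.5])) (array([509.7, 311.3]), np.float64(123.4), (67, 2), 33, array([350. , 303.4]))
t 52.3 pos [444.   34.  102.9] ax 88.2 f [-0.4  0.8  0.3] gap 0.001 ff 0.0 j [ 1.04  0.47 -1.41  1.97  0.51  1.14 -0.61]
  delta cm [1.56 7.65 4.29] yaw -0.01
```

Request:
move_arm:
  claw: [1, 1, 1, 1]
  xyz:
    - [0.3, 2.5, 0]
    - [0.2, 2.6, 0]
    - [0.4, 2.5, 0]
    - [0, 0, 0]
  yaw: [0, 0, 0, 0]

```text
time: 52.7
tool_pos: [0.5227, 0.0411, 0.1032]
eef_rot: [0.0, 0.719, 0.695, 0.001]
ft_force: [0.5, 0.7, 0.8]
finger_gap: 0.002
finger_force: 0.0
```

```bash
python3 -c "
from h import *
to(*tray2w(-92,-106,178.8),8,88.8)"
```

```text
t 52.7 pos [522.7  41.1 103.2] ax 88.1 f [0.5 0.7 0.8] gap 0.002 ff 0.0 j [ 0.81  0.59 -1.25  1.78  0.6   1.22 -0.64]
  delta cm [ 0.8  -0.2   9.52] yaw -0.012
```

Request:
move_arm:
  claw: [1, 1, 1, 1, 1, 1, 1]
  xyz:
    - [0, -0.2, 3]
    - [0, 0, 3.4]
    - [0, 0, 3]
    - [0.5, 0, 0]
    - [0.4, 0, 0]
    - [0.3, 0, 0]
    - [0, 0, 0]
  yaw: [-0.01, 0, 0, 0, 0, 0, 0]

```text
time: 53.4
tool_pos: [0.5194, 0.0539, 0.0107]
eef_rot: [0.001, 0.714, 0.701, 0.001]
ft_force: [-0.2, 0.4, 0.0]
finger_gap: 0.003
finger_force: 0.0
```

```bash
python3 -c "
from h import *
to(*tray2w(-92,-95,178.8),8,88.8)"
```

```text
t 53.4 pos [519.4  53.9  10.7] ax 89.0 f [-0.2  0.4  0. ] gap 0.003 ff 0.0 j [ 0.7   0.7  -1.13  1.86  0.73  1.06 -0.74]
  delta cm [0.63 0.17 0.27] yaw 0.003
```

Request:
move_arm:
  claw: [1, 1, 1, 1, 1, 1, 1, 1, 1, 1]
  xyz:
    - [0.3, 0.1, 0.1]
    - [0.2, 0, 0]
    - [0.3, -0.2, 0]
    - [0.57, -0.54, 0]
    - [0.57, -0.54, 0]
    - [0.57, -0.54, 0]
    - [0.57, -0.54, 0]
    - [0.57, -0.54, 0]
    - [0.57, -0.54, 0]
    - [0.57, -0.54, 0]
  yaw: [0, 0, 0.03, 0.06, 0.06, 0.06, 0.06, 0.06, 0.06, 0.06]

```text
time: 54.4
tool_pos: [0.4897, 0.1064, 0.0081]
eef_rot: [0.001, 0.853, 0.522, -0.001]
ft_force: [-1.7, -4.4, 4.9]
finger_gap: -0.001
finger_force: 3.0
```

```bash
python3 -c "
from h import *
s,p,a=tool();to(*tray2w(-92,-95,a+90),8,a);to(*tray2w(-92,-95,124.4),8,34.4)"
```

```text
t 54.4 pos [489.7 106.4   8.1] ax 62.9 f [-1.7 -4.4  4.9] gap -0.001 ff 3.0 j [ 0.56  0.61 -1.06  1.92  0.64  1.   -1.26]
  delta cm [ 0.38 -0.16  0.01] yaw 0.0
t 54.4 pos [489.7 106.4   8.1] ax 62.9 f [-1.7 -4.4  4.9] gap -0.001 ff 3.0 j [ 0.56  0.61 -1.06  1.92  0.64  1.   -1.26]
  delta cm [ 5.92 -3.58  0.01] yaw 0.498
```

Request:
move_arm:
  claw: [1, 1, 1, 1, 1, 1, 1, 1, 1]
  xyz:
    - [0.58, -0.54, 0]
    - [0.58, -0.54, 0]
    - [0.58, -0.54, 0]
    - [0.58, -0.54, 0]
    - [0.58, -0.54, 0]
    - [0.58, -0.54, 0]
    - [0.5, -0.48, 0]
    - [0, 0, 0]
    - [0, 0, 0]
  yaw: [0.06, 0.06, 0.06, 0.06, 0.06, 0.06, 0.05, 0, 0]

```text
time: 55.3
tool_pos: [0.4827, 0.162, 0.0076]
eef_rot: [-0.0, 0.941, 0.34, -0.001]
ft_force: [-5.4, -0.5, 1.4]
finger_gap: 0.0
finger_force: 2.1
```

```bash
python3 -c "
from h import *
s,p,a=tool();to(*tray2w(-92,-95,a+90),8,a);trayfit('r')"
```

```text
t 55.3 pos [482.7 162.    7.6] ax 39.7 f [-5.4 -0.5  1.4] gap 0.000 ff 2.1 j [ 0.39  0.58 -0.97  1.9   0.58  0.97 -1.72]
  delta cm [ 0.13 -0.06 -0.04] yaw 0.0
top tray heading 167.2 size 192 x 108 origin [655.4 182.6]
scene tray heading 130.9 size 180 x 140 origin [617.  152.1]
```

Request:
move_arm:
  claw: [1, 1, 1, 1, 1, 1, 1, 1, 1, 1]
  xyz:
    - [0.3, -0.27, 0]
    - [0.3, -0.27, 0]
    - [0.2, -0.18, 0]
    - [0, 0, 0]
    - [0, 0, 0]
    - [-0.5, 0, 0]
    - [-3, 0, 0]
    - [0, 0, -4]
    - [-4, 0, -4]
    - [-4, 2, -3]
  yaw: [0.03, 0.03, 0.02, 0, 0, 0, 0, 0, 0, 0]

```text
time: 56.4
tool_pos: [0.4125, 0.1041, 0.1081]
eef_rot: [-0.001, 0.953, 0.303, 0.001]
ft_force: [1.5, -2.5, 2.2]
finger_gap: -0.0
finger_force: 0.0
```

Request:
move_arm:
  claw: [1, 1, 1, 1, 1]
  xyz:
    - [-3, 4, 0]
    - [-2, 4, 0]
    - [0, 4, 0]
    - [0, 4, 0]
    - [0, 0, 0]
  yaw: [0, 0, 0, 0, 0]

```text
time: 56.9
tool_pos: [0.4666, -0.0633, 0.1065]
eef_rot: [0.0, 0.955, 0.297, 0.002]
ft_force: [-1.2, -0.5, -0.3]
finger_gap: 0.003
finger_force: 0.0
```

```bash
cat > fin.py <<'E'
from h import *
trayfit('s')
for n in('top','scene'):
    f=np.load(f's_{n}.npz');p=f['p']
    print(find(n,p,'blue',0,(150,220,215,270) if n=='top' else (325,280,375,325)))
    # boards: protruding parts beyond the mouths (tray x < -116), per sleeve
    M=masks(p);th=124.4
    for k,ty in(('oak',54),('white',0),('walnut',-54)):
        q=np.r_[tray2w(-130,ty,th)/1000,.013];u,v=proj(n,[q])[0]
        yy,xx=np.nonzero(M[k]);t=np.hypot(xx-u,yy-v)<18
        P=plane(n,np.c_[xx[t],yy[t]].astype(float),.015)[:,:2]*1000-PIN
        a=np.radians(th-180);X=P@[np.cos(a),np.sin(a)];Y=P@[-np.sin(a),np.cos(a)]
        print(n,k,t.sum(),"x min %.0f  y %.0f"%(np.percentile(X,2),np.median(Y)) if t.any() else "")
E
python3 fin.py; python3 -c "
from h import *
to(*tray2w(-92,-106,124.4),8,34.4)"
```

```text
top tray heading 126.5 size 174 x 140 origin [617.  154.9]
scene tray heading 126.2 size 177 x 140 origin [618.1 152.8]
(array([511.8, 307.1]), np.float64(123.9), (71, 5), 36, array([189.8, 236.9]))
top oak 113 x min -137  y 54
top white 250 x min -136  y 1
top walnut 116 x min -132  y -57
(array([505.9, 317.1]), np.float64(123.5), (50, 2), 26, array([352.5, 304.7]))
scene oak 195 x min -137  y 56
scene white 277 x min -135  y 1
scene walnut 165 x min -132  y -54
t 57.0 pos [464.6 -58.  106.5] ax 34.9 f [-0.2  0.3 -0.6] gap -0.003 ff 0.0 j [ 1.    0.33 -1.09  1.92  0.33  1.09 -1.18]
  delta cm [ 13.93 -17.99   9.85] yaw 0.01
```

Tray at 126.3°, with the fork seated and the boards home. It needs about 2° more, so I'll approach again.

Request:
move_arm:
  claw: [1, 1, 1, 1, 1, 1, 1, 1, 1, 1]
  xyz:
    - [0, -3.6, 0]
    - [0, -3.6, 0]
    - [2.4, -3.6, 0]
    - [3, -3.6, 0]
    - [3, -3.6, 0]
    - [3, 0, 3]
    - [1.3, 0, 4]
    - [0, 0, 2.8]
    - [0, 0, 0]
    - [0, 0, 0]
  yaw: [0.01, 0, 0, 0, 0, 0, 0, 0, 0, 0]

```text
time: 58.0
tool_pos: [0.466, 0.1636, 0.0095]
eef_rot: [-0.001, 0.955, 0.297, 0.0]
ft_force: [0.4, 0.9, 1.0]
finger_gap: 0.001
finger_force: 0.0
```

```bash
python3 -c "
from h import *
to(*tray2w(-92,-95,124.4),8,34.4)"
```

```text
t 58.0 pos [466.  163.6   9.5] ax 34.6 f [0.4 0.9 1. ] gap 0.001 ff 0.0 j [ 0.4   0.55 -0.99  1.94  0.56  0.96 -1.82]
  delta cm [2.22 0.1  0.15] yaw 0.004
```

Request:
move_arm:
  claw: [1, 1, 1, 1, 1, 1, 1, 1]
  xyz:
    - [0.8, 0.1, 0]
    - [0.5, 0, 0]
    - [0.3, 0, 0]
    - [0.2, 0, 0]
    - [0.2, 0, 0]
    - [0.1, 0, 0]
    - [0, 0, 0]
    - [0, 0, 0]
  yaw: [0, 0, 0, 0, 0, 0, 0, 0]

```text
time: 58.8
tool_pos: [0.4835, 0.1729, 0.0084]
eef_rot: [0.0, 0.955, 0.296, -0.001]
ft_force: [-4.8, -3.4, 3.2]
finger_gap: -0.002
finger_force: 2.6
```

```bash
python3 -c "
from h import *
to(*tray2w(-92,-95,124.4),8,34.4)"
```

```text
t 58.8 pos [483.5 172.9   8.4] ax 34.5 f [-4.8 -3.4  3.2] gap -0.002 ff 2.6 j [ 0.36  0.59 -0.96  1.89  0.58  0.98 -1.83]
  delta cm [ 0.25 -0.13  0.04] yaw 0.002
```

Request:
move_arm:
  claw: [1, 1, 1, 1, 1, 1]
  xyz:
    - [0.1, -0.05, 0]
    - [0.1, -0.05, 0]
    - [0.1, 0, 0]
    - [0, 0, 0]
    - [0, 0, 0]
    - [0, 0, 0]
  yaw: [0, 0, 0, 0, 0, 0]

```text
time: 59.4
tool_pos: [0.4842, 0.1754, 0.0082]
eef_rot: [0.0, 0.955, 0.297, -0.002]
ft_force: [-8.5, -2.5, 6.6]
finger_gap: -0.002
finger_force: 4.6
```

Request:
move_arm:
  claw: [1, 1, 1, 1, 1, 1, 1, 1, 1, 1]
  xyz:
    - [-0.5, 0, 0]
    - [-2, 0, 0]
    - [-1, 0, -3]
    - [-3, 0, -4]
    - [-4, 2, -3]
    - [-2, 4, 0]
    - [-2, 4, 0]
    - [0, 4, 0]
    - [0, 4, 0]
    - [0, 0, 0]
  yaw: [0, 0, 0, 0, 0, 0, 0, 0, 0, 0]

```text
time: 60.4
tool_pos: [0.477, -0.0507, 0.1017]
eef_rot: [-0.0, 0.956, 0.292, 0.002]
ft_force: [-0.2, 0.9, 0.2]
finger_gap: -0.002
finger_force: 0.0
```

```bash
python3 fin.py; python3 -c "
from h import *
to(*tray2w(-92,-106,124.4),8,34.4)"
```

```text
top tray heading 125.4 size 174 x 140 origin [617.1 154.6]
scene tray heading 125.1 size 174 x 140 origin [619.7 153.1]
(array([511.8, 307.1]), np.float64(123.9), (71, 5), 36, array([189.8, 236.9]))
top oak 115 x min -136  y 57
top white 250 x min -136  y 2
top walnut 111 x min -133  y -55
(array([510.4, 310.4]), np.float64(123.7), (67, 2), 35, array([349.6, 303.3]))
scene oak 198 x min -135  y 59
scene white 275 x min -135  y 3
scene walnut 164 x min -133  y -51
t 60.5 pos [475.  -45.3 101.7] ax 34.4 f [-0.9  1.1 -1.4] gap -0.001 ff 0.0 j [ 0.97  0.37 -1.11  1.9   0.37  1.09 -1.25]
  delta cm [ 12.17 -17.67   9.37] yaw -0.001
```

Request:
move_arm:
  claw: [1, 1, 1, 1, 1, 1, 1, 1, 1, 1]
  xyz:
    - [0, -3.6, 0]
    - [0, -3.6, 0]
    - [2.2, -3.6, 0]
    - [3, -3.6, 0]
    - [3, -3.3, 0]
    - [3, 0, 3]
    - [1, 0, 4]
    - [0, 0, 2.4]
    - [0, 0, 0]
    - [0, 0, 0]
  yaw: [0, 0, 0, 0, 0, 0, 0, 0, 0, 0]

```text
time: 61.5
tool_pos: [0.4745, 0.1713, 0.009]
eef_rot: [-0.001, 0.955, 0.297, 0.001]
ft_force: [1.3, 0.6, 0.7]
finger_gap: -0.0
finger_force: 0.0
```

```bash
python3 -c "
from h import *
to(*tray2w(-92,-95,124.4),8,34.4)"
```

```text
t 61.5 pos [474.5 171.3   9. ] ax 34.6 f [1.3 0.6 0.7] gap -0.000 ff 0.0 j [ 0.39  0.57 -0.99  1.91  0.58  0.97 -1.84]
  delta cm [1.08 0.25 0.1 ] yaw 0.003
```

Request:
move_arm:
  claw: [1, 1, 1, 1, 1, 1, 1]
  xyz:
    - [0.5, 0.15, 0]
    - [0.4, 0, 0]
    - [0.2, 0, 0]
    - [0.2, -0.1, 0]
    - [0.1, 0, 0]
    - [0, 0, 0]
    - [0, 0, 0]
  yaw: [0, 0, 0, 0, 0, 0, 0]

```text
time: 62.2
tool_pos: [0.4859, 0.1771, 0.0088]
eef_rot: [-0.0, 0.955, 0.296, -0.0]
ft_force: [-7.8, -2.7, 5.9]
finger_gap: 0.001
finger_force: 4.2
```

```bash
python3 -c "
from h import *
to(*tray2w(-92,-95,124.4),8,34.4)"
```

```text
t 62.2 pos [485.9 177.1   8.8] ax 34.5 f [-7.8 -2.7  5.9] gap 0.001 ff 4.2 j [ 0.36  0.6  -0.97  1.88  0.59  0.99 -1.84]
  delta cm [-0.18  0.07  0.08] yaw 0.001
```

Request:
move_arm:
  claw: [1, 1, 1, 1, 1, 1, 1, 1, 1, 1]
  xyz:
    - [-0.5, 0, 0]
    - [-2, 0, 0]
    - [-1, 0, -3]
    - [-3, 0, -4]
    - [-4, 2, -3]
    - [-2, 4, 0]
    - [-2, 4, 0]
    - [0, 4, 0]
    - [0, 4, 0]
    - [0, 0, 0]
  yaw: [0, 0, 0, 0, 0, 0, 0, 0, 0, 0]

```text
time: 63.2
tool_pos: [0.4783, -0.0491, 0.1013]
eef_rot: [-0.0, 0.956, 0.292, 0.003]
ft_force: [-0.5, 1.2, 0.5]
finger_gap: 0.002
finger_force: 0.0
```

```bash
python3 fin.py
```

```text
top tray heading 123.1 size 174 x 138 origin [617.1 153.3]
scene tray heading 123.8 size 175 x 140 origin [619.3 153.5]
(array([511.1, 308.4]), np.float64(124.2), (68, 5), 34, array([189.4, 237.1]))
top oak 113 x min -135  y 60
top white 245 x min -136  y 4
top walnut 110 x min -135  y -52
(array([510.1, 310.8]), np.float64(123.6), (67, 2), 34, array([349.7, 303.3]))
scene oak 200 x min -134  y 61
scene white 277 x min -135  y 6
scene walnut 164 x min -135  y -48
```

```bash
python3 -c "
from h import *
print(env.finish_job())"
```

```text
the job is handed in; nothing more can be done
None
```

I handed the job in: all three samples are home in their own sleeves, the fork looks seated round the pin, and the tray points along the blue line to within about 1° (about 123.5° against 124.3°). While I was carrying white, it knocked the tray off the yellow line, so I pushed the tray back before loading any sample.

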